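Clamp the battery tray on its mark and pin the keepers

ROBOT

A 6-joint arm with a two-finger parallel gripper is mounted at the origin on the work surface. World frame = base frame: x ahead of the robot, y to its left, z up, the work surface at z = 0. Lengths are in m, angles in degrees, forces in N, time in s.
With the tool pointing down it reaches from about 0.4 to 0.825 m from the base axis. Payload 7 kg.
Tool frame: the origin (TCP) lies at the very end of the fingers, on their centre line; the grasp point (between the pads) lies 19 mm behind it (ctrl.grip_point_offset is the distance from the TCP to the grasp point, in m); x points along the fingers, z is the direction in which the jaws open and shut, and the axes are right-handed (so a half turn about x gives the same grasp; the last joint's range is limited). The gripper opens to 88 mm and grips with 3 to 60 N. Pads are 19 mm wide; open, the fingers measure 130 mm over their backs; the gripper's body (78 mm by 193 mm) begins 47 mm behind the grasp point.
Start: joints at [89.215, 20.546, 0.682, 0, -70.136, -16.507], TCP at [0.201, 0.644, 0.227] pointing down, gripper open.
Joint ranges: [-176.03, 176.03], [-82.01, 121.73], [-58.28, 71.71], [-173.87, 95.51], [-174.79, -0.11], [-173.66, 173.66]. Speed limits (degrees/s): [136.94, 136.94, 172.46, 180, 180, 180].

INTERFACE

Orientations are given as [roll, pitch, yaw] about the fixed x, y, z axes, in that order (R = Rz(yaw) Ry(pitch) Rx(roll)).
In Python, from plant import get_obs, snapshot, calibration, close_job, ctrl gives the robot as it stands.
- The arm moves only by the tool move_arm, never from a script. Its argument "commands" is a list that holds one entry, the list of rows, each a list of 4 numbers: the shift along the tool's x, y, z in cm, then the turn about the tool's x in rad. In form: [[[dx, dy, dz, spin], ...]]. A call has 1 to 8 rows; each row shifts and turns the commanded pose from where the row before left it, along the tool's axes as they then stand; what a row does not reach is not made up. A row lasts 1/10 s, in which the tool goes at most 50 mm and 8.59 degrees, less where a joint would pass 70% of its speed; a pose out of reach is approached as far as the arm can. A call with a gripper value outside its range is refused whole. "jaw" is the finger opening in cm, from 0 to 8.76, set as the call begins (left out, the last holds). The fingers move at their own pace and stop on an object; the grip force is fixed at half the most. Time passes only in rows, so rows that do not move let the fingers close. It gives the time, the measured TCP pose, the force and the opening at its end, in the units of the state.
- get_obs(): the state, without advancing time (a new reading comes with each control period).
- snapshot(name): name is "scene" or "top"; returns (picture, depth): 480x640x3 uint8, red, green, blue; 480x640 float32, m along the optical axis (not along the pixel's ray), 0 where there is no reading.
- calibration(name): a dict with "mtx" (3x3 intrinsics, pixels), "T" (4x4, takes a point from camera to world coordinates). Camera axes: x right, y up, looking along -z (the intrinsics and any distortion apply to the point x, -y, -z); pixel columns grow to the right and rows downward; lengths in m; the calibration is good to about 2 mm. A picture is of the moment at which its call begins. calibration takes no time and is no camera call.
- close_job(): hands the job in, once; it reports no verdict.
The state is a dict: "clock": time; "joint_pos": joint angles; "qvel": joint speeds; "tau": joint torques, N m; "tool_pos": TCP position; "orientation": TCP orientation; "force": force on the tool from outside, world axes, zero at the start; "moment": the same for the moment, N m; "opening": finger opening in m.
Only numpy, scipy, OpenCV 4.12 (cv2) and the standard library are available. Lean on these libraries where they do the work, as an engineer would, in place of code of your own. Each camera call takes 0.05 s, during which the arm holds its last target. There are 200 camera calls.

TASK

Swing the clamp lever fully open, slide the battery tray until its end is level with the white stop line, and lock the lever again. Then, for every steel angle keeper lying on the shelf, lay it flat on the tray over a tray hole of its own and push one of the lock pins from the stand down through keeper, tray and pin bar until its flange rests on the keeper. Leave spare pins in the stand and do not disturb the spanner, boot cover, post adapter or voltmeter.

Things in the scene. Friction and masses are not known exactly. Their poses are not given: they have to be found in the camera images.
- bed: fixed steel slide bed, about 310 x 340 mm, on the shelf. Its frame is level (z up); its y axis is the slide direction and the row of holes, its x axis points away from the battery module. Origin on the shelf below the middle hole of the bed. A pin bar 60 mm wide (x) and 340 mm long (y), 12 mm thick, top 45 mm above the shelf and open beneath, has three through holes 20 mm in diameter at bed y = -80, 0 and +80 mm (x = 0). The whole bed lies turned a little
- tray (a joint): slide of the battery tray along the bed's +y (m): 0 at one end stop, 0.11 at the other. At 0.080 the tray's end is level with the white stop line and the three tray holes lie exactly over the three bed holes. It starts between 0 and 0.045. Drag about 2.5 N when the clamp is open, plus some damping; held fast by the clamp (about 20 N or more to shift it) when the lever is locked
- tray_hole0 (a point): centre of the tray's hole at the -y end of the row, at the tray's top face, 58 mm above the shelf. The tray is an aluminium plate 12 mm thick, 270 mm long (bed y), lying 1 mm above the pin bar; round through holes 20 mm in diameter. The plate reaches 35 mm past the holes in bed +x, and 55 mm beyond the end holes in y, where a lip 4 mm thick and 12 mm high along each end keeps things from sliding off. Frame axes as the bed's
- tray_hole1 (a point): the same, middle hole (80 mm from its neighbours)
- tray_hole2 (a point): the same, hole at the +y end of the row
- tray_grip (a point): top centre of the tray's grip fin, a black upright tab 12 mm thick (bed y), 34 mm wide (bed x), 47 mm tall, standing on the tray 100 mm on the bed's -x side of the hole row, its top 105 mm above the shelf: pinch it across its 12 mm from above. Behind it (-x, from 35 mm on) is the grey battery module, fixed to the tray, top 118 mm (terminals 126 mm) above the shelf
- tray_end (a point): the tray's +y end edge on the hole row line, top face; it must come level in bed y with stop_line
- stop_line (a point): where the near edge of the white line 4 mm wide crosses the pin bar's top: bed y = +135 mm
- lever (a joint): clamp lever, hinge about a vertical axis at lever_pivot (rad): 0 = locked, arm along the bed's +y beside the tray edge; grows to its stop at 1.25 as the arm swings towards the bed's +x (clockwise from above). It drives a brake shoe that grips the tray's edge only when nearly locked (below about 0.2) and is clear of it above 0.45. It stays where it is left; about 4 N at the post turns it. Starts near 0
- lever_grip (a point): top centre of the upright black post at the lever's end, 20 mm in diameter and 46 mm tall above the arm; top 120 mm above the shelf, 80 mm from the pivot
- lever_pivot (a point): the lever's axis, 70 mm above the shelf; 46 mm in bed +x from the hole row, at bed y = -40 mm
- stand: fixed grey pin stand, a 12 mm shelf plate 200 x 56 mm on two legs, top 65 mm above the shelf, with three 20 mm holes 65 mm apart along its x axis. Origin on the shelf under its centre
- pin0: steel lock pin, 160 g: shank 16 mm in diameter and 58 mm long below the flange (its last 14 mm taper to 7 mm), flange 32 mm in diameter and 6 mm thick, above it a dark round grip 22 mm in diameter and 40 mm tall. Origin on the axis at the underside of the flange, z up towards the grip. It starts upright in a hole of the stand, its flange resting on the stand; grip it from above by the round grip
- pin1: another such pin
- pin2: another such pin
- keeper0: steel angle keeper, 250 g: a flat foot 10 mm thick, 50 mm wide (its y), from 28 mm on its +x side to -42 mm of the hole, with a round through hole 20 mm in diameter, and an upright flange 8 mm thick (x = -42 to -34 mm) across the full 50 mm width, 50 mm tall from the underside. Origin at the centre of the hole, at the underside. Lies on its foot on the shelf; pinch the flange from above across its 8 mm. Keepers may be absent (None)
- keeper1: another such keeper, or absent
- keeper2: another such keeper, or absent
- spanner: orange spanner 170 mm long lying on the shelf, bystander; origin at its underside
- boot: black rubber terminal boot cover, 60 mm tall, bystander; origin at its underside
- adapter: brass battery post adapter, 60 mm tall, bystander; origin at its underside
- voltmeter: chrome pocket voltmeter case 75 x 120 x 30 mm, bystander; origin at its underside
Things that resemble listed ones, but are neither listed nor needed, are in the scene too. Leave any brown, green or pink look-alike of the pin2 alone.

How it is judged:
By the outcome, as a careful person would: the job done as asked, in the order asked, and still so for the second after the job is handed in, with the robot touching nothing.
Of keeper0, keeper1, keeper2 only 2 to 3 are there at a start; the rules pass over those that are not, and their reading is None.
At some moment in a run one of keeper0, keeper1, keeper2 may be knocked a few centimetres aside while the robot is not near it.
It also fails if it takes over 210 s, if anything falls off the work surface, if the arm or the gripper's body presses on something with over 40 N, if the wrist force passes 120 N, or if a joint passes its speed limit or range.

## Working session

There is one attempt and no reset: what is moved stays moved. The work goes in short steps, Python scripts to look and compute and a tool call to move; the robot and the scene stay as the last step left them, time stands still between calls to the robot, and variables do not carry over. Pictures are saved under pics/ and viewed, about 12 in all and at most 16, crops included, and the job is handed in when it is done.

Besides the shell and the picture viewer there is one more tool, called as name(argument=value, ...), one argument or row to a line, values as JSON. move_arm: Moves the arm, as the interface text tells. Its arguments: {"type":"object","properties":{"commands":{"type":"array"},"jaw":{"type":"number"}},"required":["commands"]}

```bash
ls; mkdir -p pics; python3 - <<'E'
from plant import *
import cv2,numpy as np
print(get_obs()); print(ctrl.grip_point_offset)
for n in("scene","top"):
    p,d=snapshot(n); cv2.imwrite(f"pics/{n}0.png",p[:,:,::-1]); np.save(f"pics/{n}0.npy",d)
    c=calibration(n); print(n,c)
E
```

```text
pics
{'clock': 0.0, 'joint_pos': array([ 8.92156748e+01,  2.05915538e+01,  6.33291099e-01, -2.16411266e-02,
       -7.01334262e+01, -1.65085864e+01]), 'qvel': array([ 0.01412464,  0.03138459,  0.02115749, -0.07585521, -0.14592848,
        0.08037242]), 'tau': array([ 8.45148634e-05, -5.82722747e+01,  2.93042600e+01,  6.99670047e+00,
        6.81356833e-03, -1.50049505e-04]), 'tool_pos': array([0.20050034, 0.64402789, 0.22561288]), 'orientation': array([   4.00014804,   89.90608051, -103.3001342 ]), 'force': array([0.4972568 , 0.34627897, 0.52062771]), 'moment': array([ 0.02357921, -0.01734336,  0.02606065]), 'opening': 0.08741067023467734}
0.0188
scene {'mtx': array([[506.7211533 ,   0.        , 314.20592019],
       [  0.        , 506.7211533 , 239.36503454],
       [  0.        ,   0.        ,   1.        ]]), 'T': array([[-0.33477837, -0.71075343,  0.61867035,  1.24541771],
       [ 0.9421635 , -0.24143277,  0.23246111,  0.28581089],
       [-0.01585523,  0.66071157,  0.7504724 ,  0.86478061],
       [ 0.        ,  0.        ,  0.        ,  1.        ]])}
top {'mtx': array([[556.00514527,   0.        , 312.93376719],
       [  0.        , 556.00514527, 229.23497293],
       [  0.        ,   0.        ,   1.        ]]), 'T': array([[ 1.46094057e-02,  9.86383671e-01, -1.63810312e-01,
         4.13028240e-01],
       [-9.99892511e-01,  1.42091763e-02, -3.61476530e-03,
         4.93018720e-02],
       [-1.23793586e-03,  1.63845514e-01,  9.86485233e-01,
         1.35439379e+00],
       [ 0.00000000e+00,  0.00000000e+00,  0.00000000e+00,
         1.00000000e+00]])}
```

View pics/top0.png

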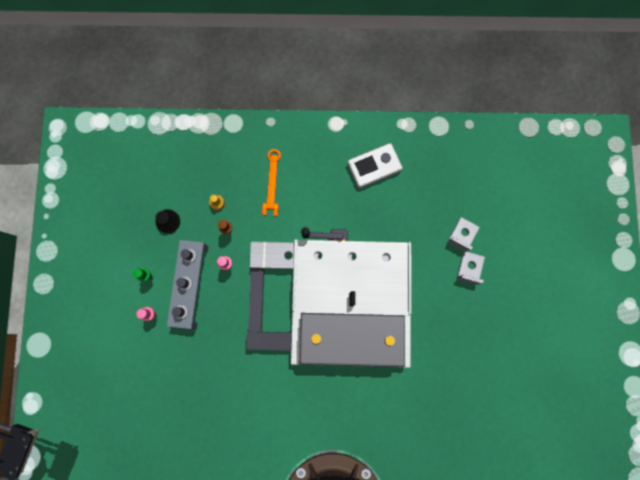

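View pics/scene0.png

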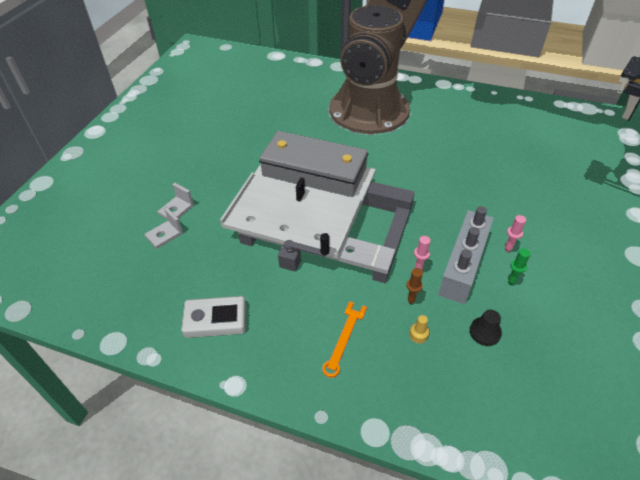

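The two pictures show two bare-steel keepers at top (464,234) and (472,266), three dark-gripped pins in the stand at (187,255), (183,283) and (179,313), and tray holes at (318,255), (352,256) and (387,257). The lever post is at (306,232) and the fin at (352,298). The loose pink, green and brown pins are look-alikes.

```bash
cat > h.py <<'E'
from plant import *
import cv2,numpy as np
C={n:calibration(n) for n in("scene","top")}
def ray(n,u,v,z):
    K,T=C[n]["mtx"],C[n]["T"]
    d=T[:3,:3]@np.array([(u-K[0,2])/K[0,0],-(v-K[1,2])/K[1,1],-1.])
    o=T[:3,3]; return o+d*(z-o[2])/d[2]
def proj(n,P):
    K,T=C[n]["mtx"],C[n]["T"]
    p=T[:3,:3].T@(np.asarray(P)-T[:3,3]); return np.array([K[0,2]+K[0,0]*p[0]/-p[2],K[1,2]-K[1,1]*p[1]/-p[2]])
def cloud(n,d):
    K,T=C[n]["mtx"],C[n]["T"]; v,u=np.mgrid[:480,:640]
    P=np.stack([(u-K[0,2])/K[0,0]*d,-(v-K[1,2])/K[1,1]*d,-d],-1)
    return P@T[:3,:3].T+T[:3,3]
def blobs(n,img,lo,hi,box,amin=8,amax=3000):
    x0,y0,x1,y1=box; m=cv2.inRange(cv2.cvtColor(img,cv2.COLOR_RGB2HSV)[y0:y1,x0:x1],lo,hi)
    k,l,s,c=cv2.connectedComponentsWithStats(m)
    return [(c[i]+[x0,y0],s[i]) for i in range(1,k) if amin<=s[i][4]<=amax]
E
python3 - <<'E'
from h import *
im=cv2.imread("pics/top0.png")[:,:,::-1].copy()
d=np.load("pics/top0.npy"); P=cloud("top",d)
print("dark blobs")
for c,s in blobs("top",im,(0,0,0),(180,255,90),(160,225,420,330),8,400):
    print(c.round(1),s, P[int(c[1]),int(c[0])].round(3))
print("gray keepers")
for c,s in blobs("top",im,(0,0,110),(180,60,255),(430,200,520,300),8):
    print(c.round(1),s)
a=cv2.resize(im[215:325,165:420],None,fx=3.1,fy=3.1,interpolation=cv2.INTER_CUBIC)
b=cv2.resize(im[210:295,435:500],None,fx=2.7,fy=2.7,interpolation=cv2.INTER_CUBIC)
sc=cv2.imread("pics/scene0.png")[:,:,::-1]
e=cv2.resize(sc[175:255,135:205],None,fx=2.8,fy=2.8,interpolation=cv2.INTER_CUBIC)
f=cv2.resize(sc[200:310,400:540],None,fx=2.0,fy=2.0,interpolation=cv2.INTER_CUBIC)
o=np.zeros((600,800,3),np.uint8)
for q,(y,x) in ((a,(0,0)),(b,(350,0)),(e,(350,200)),(f,(350,420))):
    q=q[:600-y,:800-x]; o[y:y+q.shape[0],x:x+q.shape[1]]=q
cv2.imwrite("pics/c1.png",o[:,:,::-1])
E
```

```text
dark blobs
[168.  229.1] [  0   0  20  11 167] [0.629 0.405 0.025]
[224.4 236.7] [ 59   0  13  23 203] [0.618 0.273 0.001]
[316.2 234.8] [141   2  43  13 174] [0.615 0.047 0.072]
[331.2 231.9] [169   5   5   4  12] [0.627 0.011 0.045]
[196.1 291.9] [ 11  19  37  86 297] [0.479 0.322 0.063]
[186.4 256.5] [ 22  26  11  14 105] [0.554 0.339 0.11 ]
[288.  254.8] [125  27   7   7  33] [0.575 0.114 0.007]
[319.4 254.8] [159  28   2   5   9] [0.576 0.039 0.002]
[353.4 255.8] [193  29   2   5   9] [ 0.575 -0.045  0.002]
[224.  274.9] [ 58  43  13  14 130] [0.524 0.269 0.001]
[182.1 284.8] [ 17  54  12  15 117] [0.491 0.344 0.113]
[290.6 302. ] [130  57   2  38  65] [0.461 0.107 0.   ]
[351.6 298.9] [189  67   6  15  80] [ 0.466 -0.033  0.108]
[250.2 297.5] [90 68  2 11 13] [0.469 0.202 0.021]
[177.8 313.4] [ 13  83  11  14 111] [0.427 0.352 0.111]
gray keepers
[464.2 232.7] [ 20  17  29  33 507]
[471.3 266.9] [ 28  51  27  33 554]
```

View pics/c1.png

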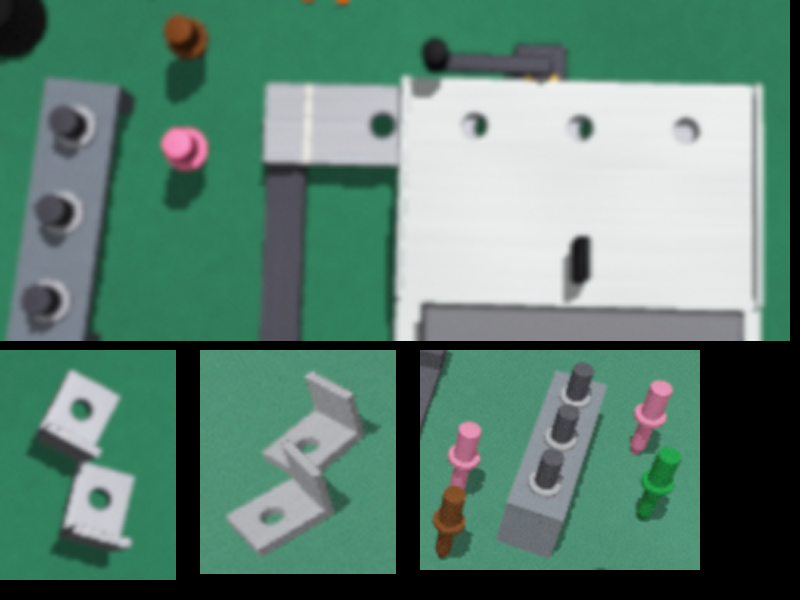

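The c1 crop shows the three uncoloured, dark-gripped pins standing in the grey stand (crop scene view (580,375), (567,425), (548,470)), matching the description. The pink, brown and green ones stand on the shelf and are look-alikes. Both keepers lie on their foot with the flange towards the robot. The tray holes are at crop (474,125), (580,128) and (686,130).

```bash
cat >> h.py <<'E'
from scipy.spatial.transform import Rotation as Ro
def toolR(o): return Ro.from_euler("xyz",o["orientation"],degrees=True).as_matrix()
def go(o,P,jaw=None,verbose=True):
    "tool-axis cm shift + spin (rad) from pose o to TCP P, jaw axis angle (deg, world, mod 180)"
    R=toolR(o); d=R.T@(np.asarray(P)-o["tool_pos"])*100
    s=0.
    if jaw is not None:
        a=np.degrees(np.arctan2(R[1,2],R[0,2])); s=-np.radians((jaw-a+90)%180-90)
    print("shift cm",d.round(2),"spin",round(s,3),"jaw now",np.degrees(np.arctan2(R[1,2],R[0,2])).round(1)); return d,s
E
python3 - <<'E'
from h import *
print(toolR(get_obs()).round(3))
H=[ray("top",*p,.058)[:2] for p in((317.9,255.3),(352.1,256.3),(386.3,256.9))]
B=ray("top",288.2,255.3,.045)[:2]
yv=(H[0]-H[2]); print("holes",np.round(H,4),"bar",B.round(4),"span",np.linalg.norm(yv))
yv/=np.linalg.norm(yv); xv=np.array([yv[1],-yv[0]]); print("bed yaw",np.degrees(np.arctan2(xv[1],xv[0])))
print("s0",.08-(B-H[0])@yv)
bed=B-.08*yv; f=lambda x,y:bed+x*xv+y*yv
print("bed o",bed.round(4))
L=ray("top",305.3,231.8,.12)[:2]; print("post",L.round(4),"exp",f(.046,.04).round(4))
F=ray("top",351.6,298.9,.105)[:2]; print("fin",F.round(4),"exp",(H[1]-.1*xv).round(4))
for n,p in(("scene",(250.5,219)),("scene",(284,228.3)),("scene",(318,237)),("scene",(350,249.5))):print(ray(n,*p,.058 if p[0]<340 else .045).round(4))
for p in((186.4,256),(182.1,284.3),(177.8,313)):print("pin",ray("top",*p,.111).round(4))
d,P=0,0
D=np.load("pics/top0.npy");P=cloud("top",D);im=cv2.imread("pics/top0.png")
for nm,(x0,y0,x1,y1) in(("post",(298,225,312,240)),("fin",(346,288,357,310)),("k",(440,215,490,290)),("k",(440,215,490,290))):
    Q=P[y0:y1,x0:x1].reshape(-1,3); zt={"post":.105,"fin":.095,"k":.035}[nm]
    q=Q[Q[:,2]>zt]; print(nm,len(q),q.mean(0).round(4),q.min(0).round(3),q.max(0).round(3))
E
```

```text
[[-0.     0.955 -0.297]
 [-0.001 -0.297 -0.955]
 [-1.     0.     0.001]]
holes [[ 0.5665  0.0415]
 [ 0.5653 -0.0387]
 [ 0.5651 -0.1188]] bar [0.567  0.1118] span 0.16035417037419988
bed yaw -0.519225221114575
s0 0.009726552463285257
bed o [0.5663 0.0318]
post [0.6119 0.0709] exp [0.6127 0.0714]
fin [ 0.4642 -0.0347] exp [ 0.4653 -0.0378]
[ 0.5691 -0.1172  0.058 ]
[ 0.5713 -0.0367  0.058 ]
[0.5714 0.0413 0.058 ]
[0.5722 0.1132 0.045 ]
pin [0.5544 0.3376 0.111 ]
pin [0.4908 0.3439 0.111 ]
pin [0.4274 0.35   0.111 ]
post 64 [0.6121 0.0727 0.1189] [0.603 0.065 0.11 ] [0.621 0.081 0.125]
fin 77 [ 0.4658 -0.0356  0.1047] [ 0.449 -0.04   0.096] [ 0.482 -0.031  0.11 ]
k 213 [ 0.5545 -0.2903  0.1093] [ 0.413 -0.344  0.035] [0.616 0.049 1.354]
k 213 [ 0.5545 -0.2903  0.1093] [ 0.413 -0.344  0.035] [0.616 0.049 1.354]
```

move_arm(
  commands=[
    [[0, 3.75, 2.83, 0], [0, 3.75, 2.83, 0], [0, 3.75, 2.83, 0], [0, 3.75, 2.83, 0], [0, 3.75, 2.83, 0], [0, 3.75, 2.83, 0], [0, 3.75, 2.83, 0], [0, 3.75, 2.83, 0]],
  ],
  jaw=6,
)

```text
clock: 0.9
tool_pos: [0.4204, 0.3373, 0.2265]
orientation: [-52.2, 90.0, -159.4]
force: [0.9, -0.0, 0.4]
opening: 0.0598
```

move_arm(
  commands=[
    [[0, 3.75, 2.83, 0], [0, 3.75, 2.83, 0], [0, 3.75, 2.83, 0], [0, 3.75, 2.83, 0], [0, 3.75, 2.83, 0], [0, 3.75, 2.83, 0], [0, 3.75, 2.83, 0], [0, 0, 0, 0]],
  ],
)

```text
clock: 1.7
tool_pos: [0.6134, 0.0676, 0.2254]
orientation: [-28.0, 89.9, -135.6]
force: [0.1, 0.0, 0.4]
opening: 0.0603
```

move_arm(
  commands=[
    [[0, 0, 0, -0.1], [0, 0, 0, -0.1], [0, 0, 0, -0.1], [0, 0, 0, 0], [0, 0, 0, 0]],
  ],
)

```text
clock: 2.2
tool_pos: [0.6113, 0.0722, 0.2263]
orientation: [-85.8, 90.0, -176.0]
force: [0.2, -0.3, -0.3]
opening: 0.0599
```

```bash
python3 - <<'E'
from h import *
o=get_obs();print(o["clock"],o["tool_pos"],o["orientation"],o["force"],o["joint_pos"])
go(o,[.6122,.0715,.14],90)
E
```

```text
2.2 [0.61125957 0.07219975 0.22632918] [ -85.76822142   89.9725075  -176.02407807] [ 0.22354849 -0.27187621 -0.31221182] [ 2.48864258e+01  1.50233188e+01 -7.21240529e+00 -1.05987062e-02
 -6.77899581e+01  6.48617261e+01]
shift cm [8.63 0.1  0.07] spin -0.004 jaw now -90.3
```

move_arm(
  commands=[
    [[4, 0.1, 0, 0], [4, 0, 0, 0], [3, 0, 0, 0], [2, 0, 0, 0], [1, 0, 0, 0], [0, 0, 0, 0], [0, 0, 0, 0]],
  ],
)

```text
clock: 2.9
tool_pos: [0.6132, 0.0722, 0.0875]
orientation: [98.5, 89.9, 8.3]
force: [0.6, -0.7, 0.6]
opening: 0.0603
```

move_arm(
  commands=[
    [[0, 0, 0, 0], [0, 0, 0, 0], [0, 0, 0, 0], [0, 0, 0, 0], [0, 0, 0, 0], [0, 0, 0, 0]],
  ],
  jaw=1,
)

```text
clock: 3.5
tool_pos: [0.6125, 0.0714, 0.0867]
orientation: [-12.7, 90.0, -102.8]
force: [0.3, -0.3, 1.4]
opening: 0.0194
```

move_arm(
  commands=[
    [[0, 0.8, 0.04, 0.1], [0, 0.8, 0.04, 0.1], [0, 0.8, 0.04, 0.1], [0, 0.8, 0.04, 0.1], [0, 0.8, 0.04, 0.1], [0, 0.8, 0.04, 0.1], [0, 0.8, 0.04, 0.1], [0, 0, 0, 0]],
  ],
)

```text
clock: 4.3
tool_pos: [0.6649, 0.0525, 0.0867]
orientation: [108.7, 90.0, -21.6]
force: [1.9, -2.1, 1.5]
opening: 0.0198
```

move_arm(
  commands=[
    [[0, 0.8, 0.04, 0.1], [0, 0.8, 0.04, 0.1], [0, 0.8, 0.04, 0.1], [0, 0.8, 0.04, 0.1], [0, 0.8, 0.04, 0.1], [0, 0.6, 0.02, 0.07], [0, 0, 0, 0], [0, 0, 0, 0]],
  ],
)

```text
clock: 5.1
tool_pos: [0.6889, 0.0173, 0.0867]
orientation: [-122.0, 89.9, 75.3]
force: [-2.0, 8.3, 1.5]
opening: 0.019
```

```bash
python3 - <<'E'
from h import *
o=get_obs();P=o["tool_pos"];print(o["clock"],P,o["force"],o["joint_pos"])
d=P[:2]-[.6119,-.0087]; print(np.linalg.norm(d),np.arctan2(d[0],d[1]))
go(o,P,90)
E
```

```text
5.1 [0.68894437 0.01734815 0.08669389] [-2.03500182  8.32783149  1.51221474] [ 17.53297239  27.92203139  -6.9751639   -0.14684508 -55.02716618
  -0.11886189]
0.08132860359314137 1.2447683756794892
shift cm [0. 0. 0.] spin -1.268 jaw now -162.7
```

move_arm(
  commands=[
    [[0, 0, 0, 0], [0, 0, 0, 0], [0, 0, 0, 0], [-3, 0, 0, 0], [-4, 0, 0, 0], [-3, 0, 0, 0], [0, 0, 0, -0.14], [0, 0, 0, -0.14]],
  ],
  jaw=5,
)

```text
clock: 5.9
tool_pos: [0.6896, 0.0149, 0.1881]
orientation: [160.5, 89.9, 14.0]
force: [0.4, -0.9, -1.3]
opening: 0.0502
```

move_arm(
  commands=[
    [[0, 0, 0, -0.14], [0, 0, 0, -0.14], [0, 0, 0, -0.14], [0, 0, 0, -0.14], [0, 0, 0, -0.14], [0, 0, 0, -0.14], [0, 0, 0, -0.14], [0, 0, 0, 0]],
  ],
)

```text
clock: 6.7
tool_pos: [0.689, 0.0147, 0.1864]
orientation: [-58.9, 90.0, -149.4]
force: [0.1, 0.3, -0.1]
opening: 0.0501
```

move_arm(
  commands=[
    [[0, -4.5, 1.1, 0], [0, -4.5, 1.1, 0], [0, -4.5, 1.1, 0], [0, -4.5, 1.0, 0], [0, -4.4, 1.0, 0], [0, 0, 0, 0], [0, 0, 0, 0]],
  ],
)

```text
clock: 7.4
tool_pos: [0.4641, -0.0356, 0.1875]
orientation: [103.2, 89.9, 12.4]
force: [0.8, -0.4, 0.4]
opening: 0.0499
```

```bash
python3 - <<'E'
from h import *
o=get_obs();P=o["tool_pos"];print(o["clock"],P,o["force"])
go(o,[.465,-.036,.077],89.4)
p,d=snapshot("top"); cv2.imwrite("pics/top1.png",p[:,:,::-1]); np.save("pics/top1.npy",d)
cv2.imwrite("pics/c2.png",cv2.resize(p[200:380,180:500,::-1],None,fx=2.5,fy=2.5,interpolation=cv2.INTER_CUBIC))
E
```

```text
7.4 [ 0.46414578 -0.03559747  0.18747679] [ 0.81583336 -0.38522034  0.389144  ]
shift cm [11.05  0.06  0.04] spin -0.004 jaw now -90.9
```

View pics/c2.png

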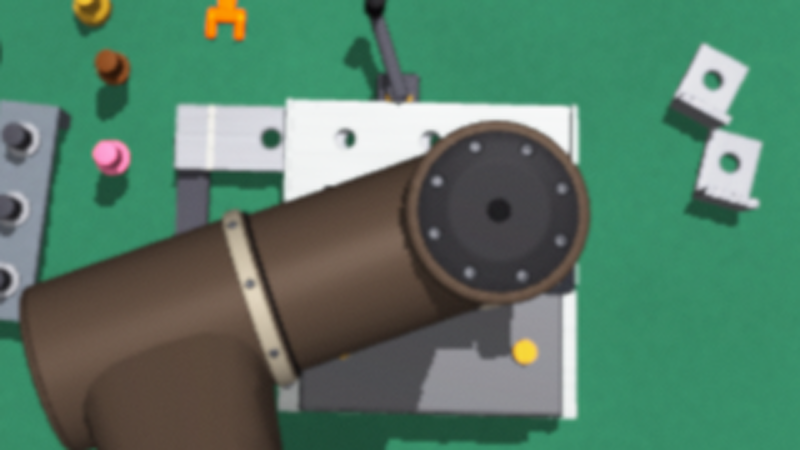

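The c2 picture shows the lever arm swung out to +x (post at (374,8)), with the tray clear. Next I pinch the fin and slide the tray.

move_arm(
  commands=[
    [[4, 0, 0, 0], [3, 0.1, 0, 0], [2, 0, 0, 0], [1, 0, 0, 0], [1, 0, 0, 0], [0, 0, 0, 0], [0, 0, 0, 0]],
  ],
)

```text
clock: 8.15
tool_pos: [0.4662, -0.0351, 0.077]
orientation: [87.0, 90.0, -3.6]
force: [0.1, -0.6, -0.5]
opening: 0.0502
```

move_arm(
  commands=[
    [[0, 0, 0, 0], [0, 0, 0, 0], [0, 0, 0, 0], [0, 0, 0, 0], [0, 0, 0, 0], [0, 0, 0, 0]],
  ],
  jaw=0.4,
)

```text
clock: 8.75
tool_pos: [0.4655, -0.0355, 0.0768]
orientation: [32.2, 90.0, -58.5]
force: [0.8, -0.6, 1.8]
opening: 0.0117
```

move_arm(
  commands=[
    [[0, 0, -1, 0], [0, 0, -1, 0], [0, 0, -1, 0], [0, 0, -1, 0], [0, 0.06, -1, 0], [0, 0, -1, 0], [0, 0, 0, 0], [0, 0, 0, 0]],
  ],
)

```text
clock: 9.55
tool_pos: [0.4663, 0.0253, 0.0768]
orientation: [-116.0, 90.0, 153.3]
force: [-5.0, 2.5, 6.8]
opening: 0.0122
```

```bash
python3 - <<'E'
from h import *
o=get_obs();P=o["tool_pos"];print(o["clock"],P,o["force"])
p,d=snapshot("top"); cv2.imwrite("pics/top2.png",p[:,:,::-1])
p2,d=snapshot("scene"); cv2.imwrite("pics/scene2.png",p2[:,:,::-1])
a=cv2.resize(p[220:290,235:395],None,fx=5,fy=5,interpolation=cv2.INTER_CUBIC)[:300]
b=cv2.resize(p2[200:275,230:420],None,fx=4,fy=4,interpolation=cv2.INTER_CUBIC)
o=np.zeros((600,800,3),np.uint8);o[:300]=a[:300];o[300:,:760]=b
cv2.imwrite("pics/c3.png",o[:,:,::-1])
E
```

```text
9.55 [0.46626996 0.02527189 0.07676631] [-4.98559683  2.48454189  6.82350213]
```

View pics/c3.png

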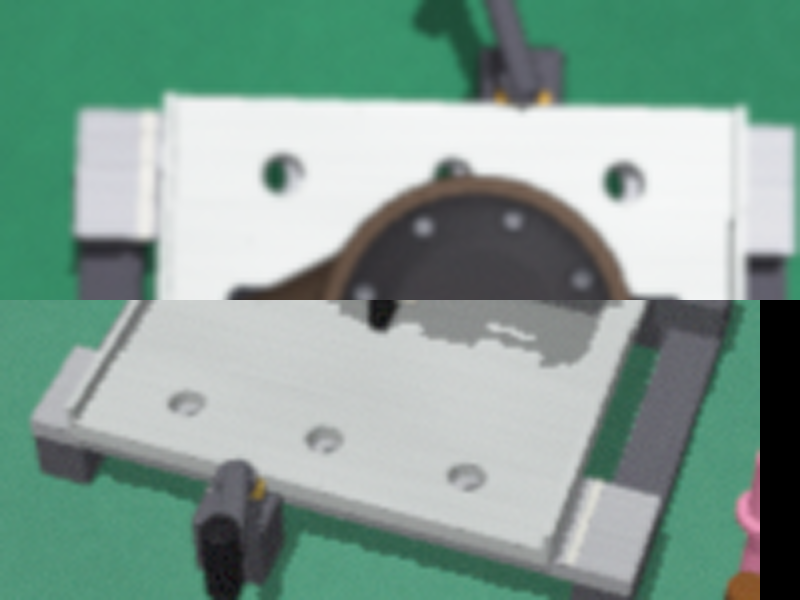

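c3 shows the tray nearly there: end at crop (163,200) against the white line at (148,180), with about 9 mm still to go.

move_arm(
  commands=[
    [[0, 0.02, -0.5, 0], [0, 0, -0.4, 0], [0, 0, 0, 0], [0, 0, 0, 0]],
  ],
)

```text
clock: 10.05
tool_pos: [0.4663, 0.0338, 0.0768]
orientation: [-85.7, 89.9, -176.4]
force: [-5.2, 2.5, 7.1]
opening: 0.0123
```

```bash
cat > meas.py <<'E'
from h import *
p,d=snapshot("top"); cv2.imwrite("pics/top3.png",p[:,:,::-1])
g=cv2.cvtColor(p,cv2.COLOR_RGB2GRAY).astype(float)
yv=np.array([np.sin(np.radians(.6)),np.cos(np.radians(.6))])
# tray hole centres: darkness-weighted around expectation, fit on edge pixels
def hole(u,v,r=7):
    x0,y0=int(u)-r,int(v)-r; w=cv2.resize(p[y0:y0+2*r+1,x0:x0+2*r+1],None,fx=8,fy=8,interpolation=cv2.INTER_CUBIC)
    w=cv2.cvtColor(w,cv2.COLOR_RGB2GRAY); 
    m=(w<np.percentile(w,85)*.86).astype(np.uint8)
    cs,_=cv2.findContours(m,cv2.RETR_EXTERNAL,cv2.CHAIN_APPROX_NONE); c=max(cs,key=cv2.contourArea)
    (cx,cy),rr=cv2.minEnclosingCircle(c); return np.array([x0+(cx+.5)/8-.5,y0+(cy+.5)/8-.5]),rr/8
for k,y in((2,.08),(1,0),(0,-.08)):
    e=proj("top",np.r_[np.array([.5663,.0318])+y*yv,.058]); c,r=hole(*e); print(k,"exp",e.round(1),"got",c.round(2),"r",round(r,2),ray("top",*c,.058).round(4))
row=int(proj("top",[.5663+.0,.19,.045])[1])
print("row",row, g[row-3:row+4,242:282].mean(0).round().astype(int))
E
python3 meas.py; python3 -c "
from h import *
o=get_obs();print(o['clock'],o['tool_pos'],o['force'])
for u in (262,264,266,268,270): print(u,ray('top',u,254,.045).round(4),ray('top',u,254,.07)[1].round(4),ray('top',u,254,.058)[1].round(4))"
```

```text
2 exp [287.9 254.6] got [287.43 254.25] r 4.73 [0.568 0.113 0.058]
1 exp [322.  255.4] got [322.   258.31] r 8.5 [0.5595 0.0318 0.058 ]
0 exp [356.2 256.3] got [355.55 255.9 ] r 4.67 [ 0.5664 -0.0468  0.058 ]
row 255 [110 110 110 110 110 110 109 123 170 203 210 211 211 211 212 212 211 212
 212 212 212 219 229 226 229 236 239 239 239 239 240 240 240 240 240 240
 240 240 240 240]
10.1 [0.46636206 0.03377899 0.07678093] [-6.25417828  1.57259274  7.39894994]
262 [0.5692 0.1739 0.045 ] 0.1716 0.1727
264 [0.5693 0.1692 0.045 ] 0.1669 0.168
266 [0.5694 0.1645 0.045 ] 0.1623 0.1633
268 [0.5694 0.1597 0.045 ] 0.1576 0.1586
270 [0.5695 0.155  0.045 ] 0.153 0.1539
```

```bash
sed -i 's/^def hole(u,v,r=7)/def hole(u,v,r=7,p=p)/' meas.py; cat > /tmp/a.py <<'E'
exec(open("meas.py").read().split("for k,y")[0])
q=cv2.imread("pics/top0.png")[:,:,::-1].copy()
c,r=hole(288.2,255.3,7,q); print("bar",c,r,ray("top",*c,.045))
for u,v in((317.9,255.3),(352.1,256.3),(386.3,256.9)):
    c,r=hole(u,v,7,q); print(c,r,ray("top",*c,.058))
g=cv2.cvtColor(q,cv2.COLOR_RGB2GRAY); print(g[250:260,255:285].mean(0).round().astype(int))
g=cv2.cvtColor(p,cv2.COLOR_RGB2GRAY); print(g[250:260,255:285].mean(0).round().astype(int))
q=cv2.imread("pics/top2.png")[:,:,::-1].copy()
for u,v in((291.7,254.8),(359.8,256.2)):
    c,r=hole(u,v,7,q); print("t2",c,r,ray("top",*c,.058))
E
cp /tmp/a.py a.py; python3 a.py
```

```text
bar [288.82938004 254.17062044] 6.07558012008667 [0.56974201 0.11034009 0.045     ]
[317.875 254.875] 4.767251014709473 [0.56750927 0.04157274 0.058     ]
[351.93346786 255.81451607] 4.784955978393555 [ 0.56644823 -0.03830554  0.058     ]
[386.22361088 256.31574059] 4.74937105178833 [ 0.56642905 -0.11867728  0.058     ]
[195 195 195 195 195 195 196 202 218 224 213 200 196 196 196 196 196 196
 196 196 196 197 197 197 197 198 198 197 188 162]
[211 212 212 212 212 212 212 212 218 228 226 228 236 239 239 239 239 239
 240 240 240 240 240 240 240 240 240 237 220 179]
t2 [291.02272749 254.36363649] 4.689663887023926 [0.56780499 0.1045787  0.058     ]
t2 [359.25442553 255.91787958] 4.657379150390625 [ 0.56645274 -0.05546797  0.058     ]
```

move_arm(
  commands=[
    [[0, 0, 0.05, 0], [0, 0, 0, 0], [0, 0, 0, 0], [0, 0, 0, 0], [-3, 0, 0, 0], [-4, 0, 0, 0], [-3, 0, 0, 0], [0, 0, 0, 0]],
  ],
  jaw=5,
)

```text
clock: 10.95
tool_pos: [0.4697, 0.034, 0.1808]
orientation: [110.0, 89.6, 19.4]
force: [0.2, 0.2, 0.3]
opening: 0.0499
```

move_arm(
  commands=[
    [[0, 4.4, 0.3, 0.14], [0, 4.4, 1, 0.14], [0, 4.4, 1.6, 0.14], [0, 4, 2.2, 0.14], [0, 2.6, 2, 0.14], [0, 0, 0, 0.14], [0, 0, 0, 0.14], [0, 0, 0, 0]],
  ],
)

```text
clock: 11.75
tool_pos: [0.6285, -0.083, 0.1754]
orientation: [-29.6, 89.9, -176.6]
force: [-0.7, 0.0, -0.5]
opening: 0.0505
```

```bash
python3 a.py|head -1; python3 meas.py; python3 - <<'E'
from h import *
o=get_obs();P=o["tool_pos"];print(o["clock"],P,o["force"])
p,d=snapshot("top"); 
W=cloud("top",d)[205:255,310:350].reshape(-1,3); q=W[(W[:,2]>.108)&(W[:,2]<.13)]; print(len(q),q.mean(0),np.median(q,0))
p2,_=snapshot("scene")
a=cv2.resize(p[200:290,235:395],None,fx=5,fy=5,interpolation=cv2.INTER_CUBIC)[:400]
b=cv2.resize(p2[210:270,230:420],None,fx=4,fy=4,interpolation=cv2.INTER_CUBIC)
z=np.zeros((600,800,3),np.uint8);z[:400]=a;z[400:,:760]=b[:200]
cv2.imwrite("pics/c4.png",z[:,:,::-1])
E
```

```text
bar [288.82938004 254.17062044] 6.07558012008667 [0.56974201 0.11034009 0.045     ]
11.85 [ 0.62855695 -0.08244178  0.17596048] [ 0.68825869 -0.30930304  1.24650367]
0 [nan nan nan] [nan nan nan]Traceback (most recent call last):
  File "meas.py", line 13, in <module>
    e=proj("top",np.r_[np.array([.5663,.0318])+y*yv,.058]); c,r=hole(*e); print(k,"exp",e.round(1),"got",c.round(2),"r",round(r,2),ray("top",*c,.058).round(4))
                                                                ~~~~^^^^
  File "meas.py", line 10, in hole
    cs,_=cv2.findContours(m,cv2.RETR_EXTERNAL,cv2.CHAIN_APPROX_NONE); c=max(cs,key=cv2.contourArea)
                                                                        ~~~^^^^^^^^^^^^^^^^^^^^^^^^
ValueError: max() iterable argument is empty
<stdin>:4: RuntimeWarning: Mean of empty slice.
  ret = um.true_divide(
  return _methods._mean(a, axis=axis, dtype=dtype,
```

View pics/c4.png

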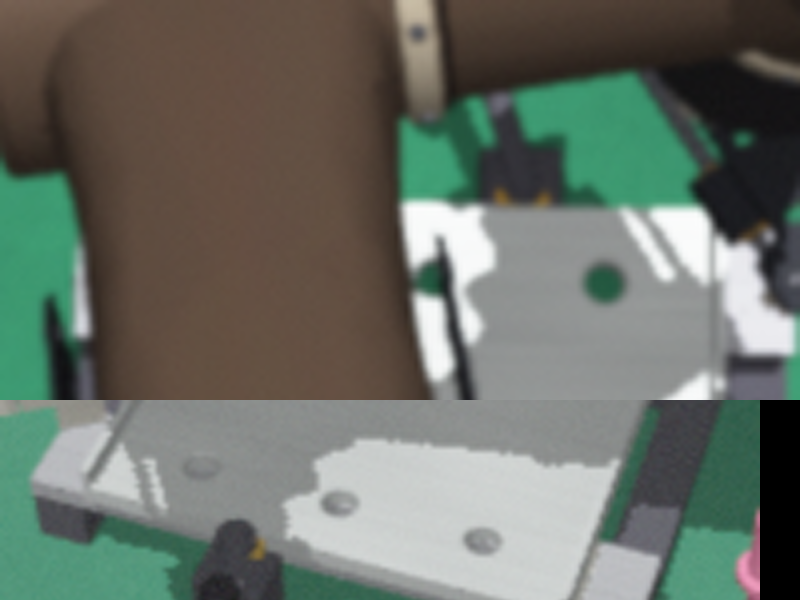

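The c4 view shows that the arm hides the top view. In the scene view the tray's end lip borders the white line at (585,560). On to the lever post.

```bash
python3 - <<'E'
from h import *
go(get_obs(),[.689,.0165,.176],-162.7)
E
```

```text
shift cm [  0.04  -4.92 -10.47] spin 0.281 jaw now -146.6
```

move_arm(
  commands=[
    [[0, -1.64, -3.49, 0], [0, -1.64, -3.49, 0], [0, -1.64, -3.49, 0], [0, 0, 0, 0.14], [0, 0, 0, 0.14], [0, 0, 0, 0], [0, 0, 0, 0]],
  ],
)

```text
clock: 12.65
tool_pos: [0.6894, 0.0162, 0.1766]
orientation: [178.5, 90.0, 16.0]
force: [-0.4, -0.4, -0.3]
opening: 0.05
```

```bash
python3 - <<'E'
from h import *
o=get_obs(); print(o["tool_pos"]); go(o,[.689,.0165,.0865],-162.7)
p2,_=snapshot("scene"); p,d=snapshot("top")
q=cloud("top",d)[180:260,300:350].reshape(-1,3)
z=np.zeros((600,800,3),np.uint8);z[:400]=cv2.resize(p2[190:290,240:440],None,fx=4,fy=4,interpolation=cv2.INTER_CUBIC);z[400:,:600]=cv2.resize(p[200:260,235:415],None,fx=3.34,fy=3.34,interpolation=cv2.INTER_CUBIC)[:200,:600]
cv2.imwrite("pics/c5.png",z[:,:,::-1])
E
```

```text
[0.68937944 0.01621483 0.17661439]
shift cm [ 9.01 -0.04  0.03] spin 0.003 jaw now -162.5
```

View pics/c5.png

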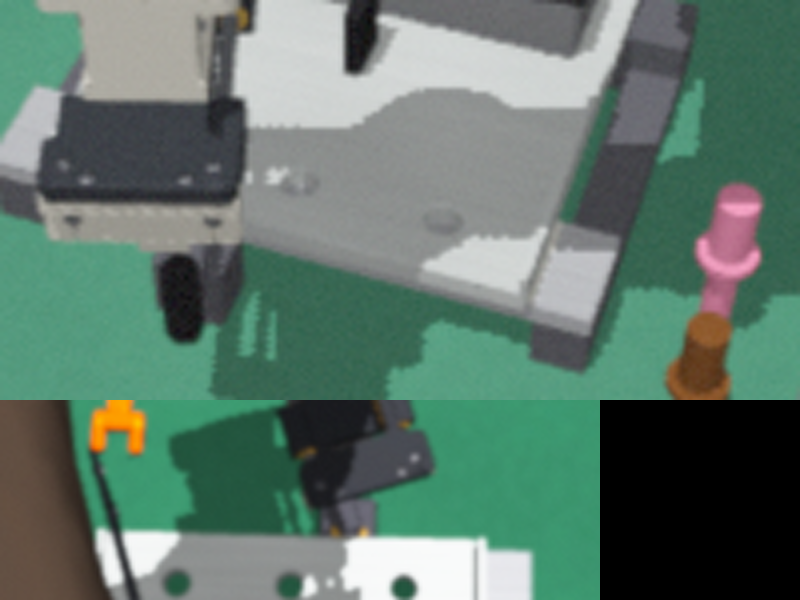

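c5 shows the gripper over the lever post at (180,300), and green shelf visible straight through the tray holes, so tray and bar holes line up.

move_arm(
  commands=[
    [[3, 0, 0, 0], [3, 0, 0, 0], [2, 0, 0, 0], [1, 0, 0, 0], [0, 0, 0, 0], [0, 0, 0, 0]],
  ],
)

```text
clock: 13.35
tool_pos: [0.6902, 0.016, 0.0876]
orientation: [161.4, 89.9, -1.5]
force: [0.5, 0.5, 1.5]
opening: 0.0496
```

move_arm(
  commands=[
    [[0, 0, 0, 0], [0, 0, 0, 0], [0, 0, 0, 0], [0, 0, 0, 0], [0, 0, 0, 0], [0, 0, 0, 0]],
  ],
  jaw=1,
)

```text
clock: 13.95
tool_pos: [0.6894, 0.016, 0.0869]
orientation: [113.2, 90.0, -49.7]
force: [-0.9, 0.2, 1.6]
opening: 0.0191
```

move_arm(
  commands=[
    [[0, -0.8, 0.04, -0.1], [0, -0.8, 0.04, -0.1], [0, -0.8, 0.04, -0.1], [0, -0.8, 0.04, -0.1], [0, -0.8, 0.04, -0.1], [0, -0.8, 0.04, -0.1], [0, -0.8, 0.04, -0.1], [0, 0, 0, 0]],
  ],
)

```text
clock: 14.75
tool_pos: [0.6553, 0.0596, 0.0869]
orientation: [-27.4, 89.9, -150.1]
force: [-4.8, -2.6, 4.4]
opening: 0.0195
```

move_arm(
  commands=[
    [[0, -0.8, 0.04, -0.1], [0, -0.8, 0.04, -0.1], [0, -0.8, 0.04, -0.1], [0, -0.8, 0.04, -0.1], [0, -0.8, 0.04, -0.1], [0, -0.4, 0.02, -0.05], [0, 0, 0, 0], [0, 0, 0, 0]],
  ],
)

```text
clock: 15.55
tool_pos: [0.615, 0.0714, 0.0868]
orientation: [8.2, 89.9, -83.2]
force: [0.6, -5.5, 4.1]
opening: 0.0196
```

```bash
python3 - <<'E'
from h import *
o=get_obs();P=o["tool_pos"];print(o["clock"],P,o["force"])
d=P[:2]-[.6119,-.0087]; print(np.linalg.norm(d),np.arctan2(d[0],d[1]))
go(o,[.6122,.0715,.09],89.4)
E
```

```text
15.55 [0.61495367 0.07144751 0.08684848] [ 0.59047583 -5.49042552  4.13173485]
0.08020566304620257 0.03808223553833914
shift cm [-0.32 -0.28  0.  ] spin -0.015 jaw now -91.4
```

move_arm(
  commands=[
    [[0, -0.3, 0, -0.03], [0, -0.3, 0, 0], [0, 0, 0, 0], [0, 0, 0, 0]],
  ],
)

```text
clock: 15.95
tool_pos: [0.6136, 0.0716, 0.0869]
orientation: [87.1, 89.6, -2.6]
force: [19.3, -10.9, -11.4]
opening: 0.0194
```

move_arm(
  commands=[
    [[0, 0, 0, 0], [0, 0, 0, 0], [0, 0, 0, 0], [-3, 0, 0, 0], [-4, 0, 0, 0], [-4, 0, 0, 0], [-2, 0, 0, 0], [0, 0, 0, 0]],
  ],
  jaw=5,
)

```text
clock: 16.75
tool_pos: [0.6103, 0.0733, 0.2207]
orientation: [109.2, 89.6, 19.6]
force: [0.8, 0.6, 0.5]
opening: 0.0502
```

```bash
cat > keep.py <<'E'
from h import *
import sys
def keepers(box=(420,190,540,310),img=None,dep=None):
    if img is None: img,dep=snapshot("top")
    W=cloud("top",dep); x0,y0,x1,y1=box
    w=W[y0:y1,x0:x1]; hsv=cv2.cvtColor(img,cv2.COLOR_RGB2HSV)[y0:y1,x0:x1]
    m=((hsv[:,:,1]<70)&(hsv[:,:,2]>90)).astype(np.uint8)
    m=cv2.morphologyEx(m,cv2.MORPH_CLOSE,np.ones((5,5)))
    fl=((w[:,:,2]>.03)&(w[:,:,2]<.06)).astype(np.uint8)
    k,l,s,c=cv2.connectedComponentsWithStats(fl)
    for i in range(1,k):
        if s[i][4]<12: continue
        q=w[l==i]; t=q[q[:,2]>.043][:,:2]; t=t if len(t)>5 else q[:,:2]
        (cx,cy),(a,b),ang=cv2.minAreaRect((t*1000).astype(np.float32))
        vt=np.linalg.svd(t-t.mean(0))[2][0]
        print("flange px",(c[i]+[x0,y0]).round(1),"xy",t.mean(0).round(4),"rect",round(cx,1),round(cy,1),round(a,1),round(b,1),"dir",np.degrees(np.arctan2(vt[1],vt[0])).round(1),"z",q[:,2].max().round(3),len(t))
    h=cv2.inRange(hsv,(40,80,0),(90,255,255)); cs,hi=cv2.findContours(255-h,cv2.RETR_CCOMP,cv2.CHAIN_APPROX_NONE)
    for j,cc in enumerate(cs):
        if hi[0][j][3]>=0 and cv2.contourArea(cc)>6:
            (u,v),r=cv2.minEnclosingCircle(cc); print("hole px",round(u+x0,2),round(v+y0,2),round(r,1),ray("top",u+x0,v+y0,.010).round(4))
    return img
if __name__=="__main__":
    p=keepers(); o=get_obs(); print(o["clock"],o["tool_pos"])
    cv2.imwrite(f"pics/{sys.argv[1]}.png",p[:,:,::-1])
E
python3 keep.py top5
python3 - <<'E'
import cv2,numpy as np
p=cv2.imread("pics/top5.png")
z=np.zeros((600,800,3),np.uint8)
z[:,:400]=cv2.resize(p[190:310,420:500],(400,600),interpolation=cv2.INTER_CUBIC)
z[:300,400:]=cv2.resize(p[210:285,300:400],(400,300),interpolation=cv2.INTER_CUBIC)
z[300:,400:]=cv2.resize(p[150:390,140:460],(400,300))
cv2.imwrite("pics/c6.png",z)
E
```

```text
flange px [460.4 243.6] xy [ 0.6009 -0.298 ] rect 601.4 -298.5 49.4 10.3 dir -118.0 z 0.054 83
flange px [470.9 279.1] xy [ 0.517  -0.3198] rect 517.0 -320.3 50.8 8.4 dir 74.4 z 0.056 84
hole px 471.0 265.0 4.1 [ 0.5539 -0.3302  0.01  ]
hole px 464.0 232.0 4.1 [ 0.6347 -0.3157  0.01  ]
16.8 [0.60920702 0.07315848 0.21836549]
```

View pics/c6.png

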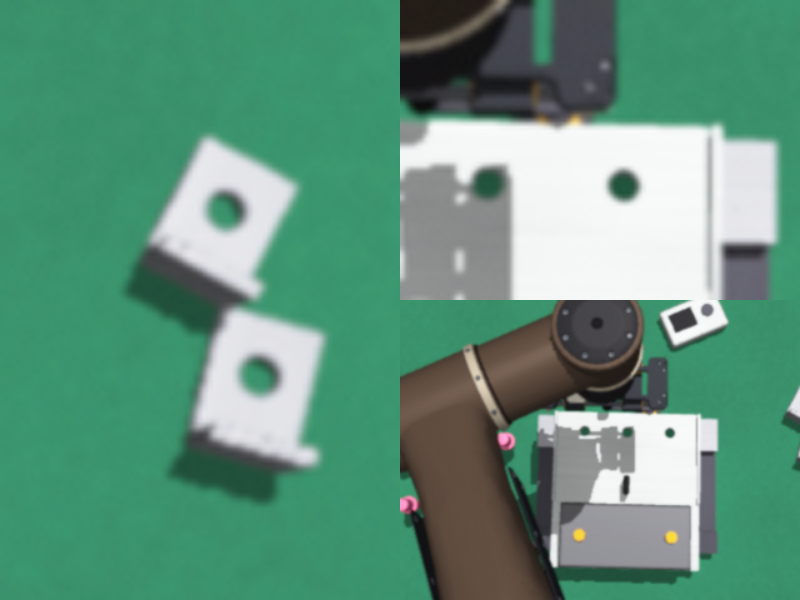

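c6 shows keeper A with its hole at top (464,232) and keeper B with its hole at (471,265), both unmoved and flat, flanges towards the robot. The tray holes are see-through. I go to B first, at jaw angle 164°.

move_arm(
  commands=[
    [[0, -1.0, 4.4, 0], [0, -1.0, 4.4, 0], [0, -1.0, 4.4, 0], [0, -1.0, 4.4, 0], [0, -1.0, 4.4, 0], [0, -1.0, 4.4, 0], [0, -1.0, 4.4, 0], [0, -1.0, 4.4, 0]],
  ],
  jaw=4,
)

```text
clock: 17.6
tool_pos: [0.5303, -0.2814, 0.2152]
orientation: [-116.3, 89.9, 154.2]
force: [1.9, 0.3, -0.1]
opening: 0.0398
```

move_arm(
  commands=[
    [[0, -1.0, 4.0, 0], [0, 0, 0, 0.14], [0, 0, 0, 0.14], [0, 0, 0, 0.14], [0, 0, 0, 0.14], [0, 0, 0, 0.14], [0, 0, 0, 0.14], [0, 0, 0, 0.14]],
  ],
)

```text
clock: 18.4
tool_pos: [0.5212, -0.3197, 0.2149]
orientation: [-61.5, 89.9, 152.4]
force: [-0.1, -0.1, 0.1]
opening: 0.0399
```

move_arm(
  commands=[
    [[0, 0, 0, 0.14], [0, 0, 0, 0.14], [0, 0, 0, 0.14], [0, 0, 0, 0.14], [0, 0, 0, 0.14], [0, 0, 0, 0.14], [0, 0, 0, 0], [0, 0, 0, 0]],
  ],
)

```text
clock: 19.2
tool_pos: [0.5215, -0.3199, 0.2156]
orientation: [-11.6, 89.9, 154.8]
force: [-0.8, -0.8, -0.1]
opening: 0.0399
```

```bash
python3 keep.py top6; python3 - <<'E'
from h import *
o=get_obs(); print(o["joint_pos"].round(1)); go(o,[.5172,-.32,.018],164.4)
E
```

```text
flange px [478.7 281.1] xy [ 0.5125 -0.336 ] rect 512.7 -335.7 14.6 8.7 dir -102.1 z 0.055 26
hole px 505.5 298.0 10.9 [ 0.4756 -0.4105  0.01  ]
hole px 490.0 295.0 4.1 [ 0.4822 -0.3735  0.01  ]
hole px 484.0 293.5 2.5 [ 0.4856 -0.3593  0.01  ]
hole px 479.5 289.0 6.9 [ 0.4962 -0.3488  0.01  ]
hole px 507.5 278.0 7.8 [ 0.5237 -0.4173  0.01  ]
hole px 496.0 268.5 8.7 [ 0.5463 -0.3905  0.01  ]
hole px 485.5 267.5 12.7 [ 0.5483 -0.3651  0.01  ]
19.25 [ 0.52161696 -0.32000512  0.21577411]
[-13.3  15.1  -8.5  -0.  -66.5  -0.3]
shift cm [19.78  0.11  0.41] spin 0.035 jaw now 166.4
```

move_arm(
  commands=[
    [[4, 0.1, 0.4, 0.035], [4, 0, 0, 0], [4, 0, 0, 0], [3, 0, 0, 0], [2, 0, 0, 0], [1.5, 0, 0, 0], [1, 0, 0, 0], [0, 0, 0, 0]],
  ],
)

```text
clock: 20.05
tool_pos: [0.5168, -0.32, 0.0201]
orientation: [-1.7, 89.9, 162.5]
force: [-0.2, -0.1, 0.1]
opening: 0.0402
```

move_arm(
  commands=[
    [[0, 0, 0, 0], [0, 0, 0, 0], [0, 0, 0, 0], [0, 0, 0, 0], [0, 0, 0, 0], [0, 0, 0, 0]],
  ],
  jaw=0.2,
)

```text
clock: 20.65
tool_pos: [0.5183, -0.3205, 0.0222]
orientation: [174.9, 89.9, -20.9]
force: [0.1, 1.6, 2.1]
opening: 0.0081
```

```bash
python3 - <<'E'
from h import *
o=get_obs(); print(o["tool_pos"],o["opening"],o["force"]); go(o,[.5172,-.32,.018],164.4)
E
```

```text
[ 0.51834136 -0.32046332  0.0221908 ] 0.008057544689621518 [0.14425336 1.59621238 2.07240505]
shift cm [ 0.42 -0.01  0.12] spin -0.003 jaw now 164.2
```

move_arm(
  commands=[
    [[-2, 0, 0, 0], [-4, 0, 0, 0], [-4, 0, 0, 0], [-4, 0, 0, 0], [-2, 0, 0, -0.13], [0, 0, 0, -0.135], [0, 0, 0, 0], [0, 0, 0, 0]],
  ],
)

```text
clock: 21.45
tool_pos: [0.5169, -0.3199, 0.1806]
orientation: [-26.6, 89.9, 152.5]
force: [0.6, -0.7, -2.5]
opening: 0.0077
```

move_arm(
  commands=[
    [[0, -3.4, -0.1, 0], [0, -4, -0.2, 0], [0, -4, -0.2, 0], [0, -4, -0.2, 0], [0, -4, -0.2, 0], [0, -4, -0.1, 0], [0, -4, 0, 0], [0, 0, 0, 0]],
  ],
)

```text
clock: 22.25
tool_pos: [0.5305, -0.0428, 0.1807]
orientation: [-15.6, 89.9, 163.8]
force: [-0.2, 0.0, -2.6]
opening: 0.0073
```

```bash
python3 - <<'E'
from h import *
o=get_obs(); print(o["tool_pos"],o["opening"],o["force"]); go(o,[.5284,-.0465,.10],179.4)
p,d=snapshot("scene"); pt,dt=snapshot("top"); cv2.imwrite("pics/top7.png",pt[:,:,::-1])
z=np.zeros((600,800,3),np.uint8); z[:400]=cv2.resize(p[150:260,200:420],None,fx=3.637,fy=3.637,interpolation=cv2.INTER_CUBIC)[:400,:800]
z[400:]=cv2.resize(pt[220:300,240:560],None,fx=2.5,fy=2.5,interpolation=cv2.INTER_CUBIC)[:200]
cv2.imwrite("pics/c7.png",z[:,:,::-1])
E
```

```text
[ 0.53047378 -0.0427698   0.18074731] 0.007348835805227598 [-0.16824799  0.04821814 -2.60034084]
shift cm [8.07 0.38 0.19] spin -0.0 jaw now 179.4
```

View pics/c7.png

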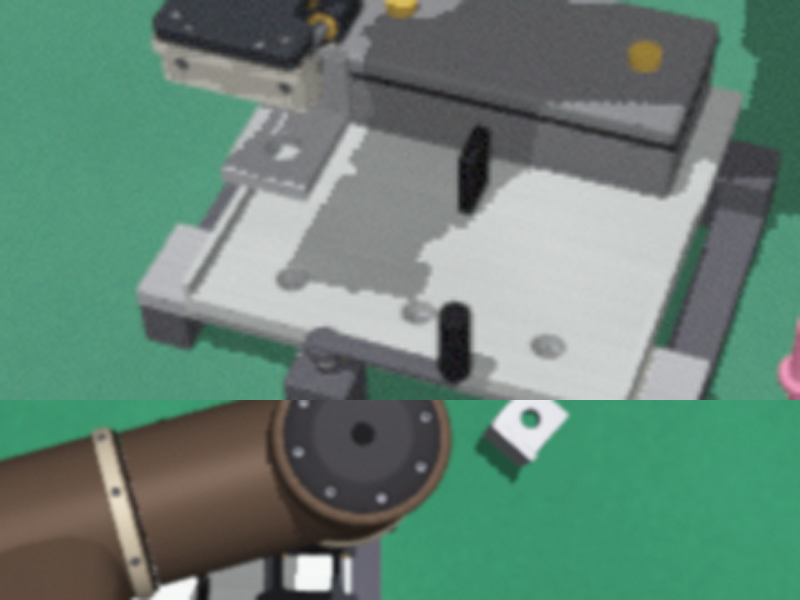

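c7 shows keeper B held flat over the tray at (290,150). The lever is locked (post at (455,340)), and the other keeper at the lower crop (530,430) appears to have been knocked and turned. I lower B over hole 0.

move_arm(
  commands=[
    [[3, 0.4, 0.2, 0], [3, 0, 0, 0], [1.5, 0, 0, 0], [0.5, 0, 0, 0], [0.5, 0, 0, 0], [0, 0, 0, 0], [0, 0, 0, 0]],
  ],
)

```text
clock: 23.05
tool_pos: [0.5292, -0.0506, 0.0973]
orientation: [-174.0, 89.9, 5.3]
force: [0.1, -0.2, -2.2]
opening: 0.008
```

```bash
python3 - <<'E'
from h import *
o=get_obs(); print(o["tool_pos"],o["opening"],o["force"]); go(o,[.5284,-.0465,.0802],179.4)
E
```

```text
[ 0.52924983 -0.05056254  0.09726726] 0.007997365226161079 [ 0.06069643 -0.21598531 -2.18847022]
shift cm [ 1.71 -0.41  0.09] spin -0.001 jaw now 179.3
```

move_arm(
  commands=[
    [[0, -0.4, 0.1, 0], [0.6, 0, 0, 0], [0.5, 0, 0, 0], [0.4, 0, 0, 0], [0.2, 0, 0, 0], [0, 0, 0, 0], [0, 0, 0, 0]],
  ],
)

```text
clock: 23.75
tool_pos: [0.5274, -0.0464, 0.0801]
orientation: [24.9, 90.0, -155.7]
force: [-4.4, 1.3, 8.2]
opening: 0.0078
```

```bash
python3 - <<'E'
from h import *
o=get_obs(); print(o["tool_pos"],o["opening"],o["force"]); go(o,[.5284,-.0465,.0802],179.4)
E
```

```text
[ 0.52743249 -0.04637281  0.08014716] 0.007753310858005421 [-4.39348947  1.29784103  8.22872657]
shift cm [-0.01  0.01 -0.1 ] spin -0.0 jaw now 179.4
```

move_arm(
  commands=[
    [[0, 0, 0, 0], [0, 0, 0, 0], [0, 0, 0, 0], [-3, 0, 0, 0], [-4, 0, 0, 0], [-4, 0, 0, 0], [-2, 0, 0, 0], [0, 0, 0, 0]],
  ],
  jaw=3,
)

```text
clock: 24.55
tool_pos: [0.5298, -0.0462, 0.2132]
orientation: [-171.6, 89.6, 7.8]
force: [0.4, -1.1, -0.4]
opening: 0.0299
```

move_arm(
  commands=[
    [[0, 4, 1, 0], [0, 4, 1, 0], [0, 4, 1, 0], [0, 4, 1, 0], [0, 0, 0, 0], [0, 0, 0, 0]],
  ],
)

```text
clock: 25.15
tool_pos: [0.4853, -0.2067, 0.2087]
orientation: [-10.0, 89.9, 169.2]
force: [-0.2, -0.0, 0.3]
opening: 0.0297
```

```bash
python3 keep.py top8; python3 - <<'E'
from h import *
p,d=snapshot("scene")
pt=cv2.imread("pics/top8.png")[:,:,::-1]
z=np.zeros((600,800,3),np.uint8); z[:300]=cv2.resize(pt[200:320,240:560],None,fx=2.5,fy=2.5,interpolation=cv2.INTER_CUBIC)
z[300:]=cv2.resize(p[150:262,130:430],None,fx=2.667,fy=2.68,interpolation=cv2.INTER_CUBIC)[:300,:800]
cv2.imwrite("pics/c8.png",z[:,:,::-1])
E
```

```text
flange px [438.5 231.4] xy [ 0.629  -0.2459] rect 628.8 -247.2 17.0 8.3 dir 59.7 z 0.053 25
hole px 451.5 227.5 3.8 [ 0.6455 -0.2854  0.01  ]
25.2 [ 0.48571432 -0.20600897  0.20886176]
```

View pics/c8.png

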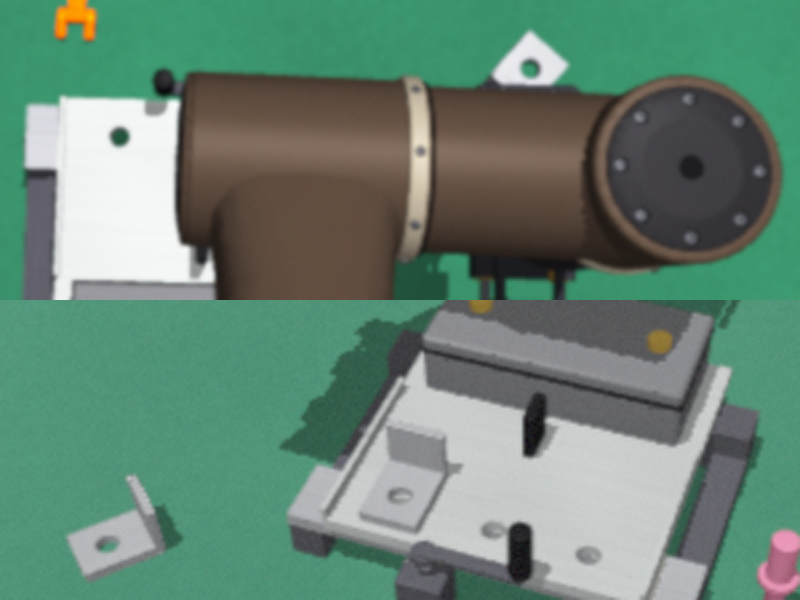

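c8 shows keeper B lying flat over hole 0 with its flange towards the module. Keeper A was knocked and turned, now with its hole near top (451,227) and partly hidden. I move aside for a clear look.

move_arm(
  commands=[
    [[0, -4, 0, 0], [0, -4, 0, 0], [0, -4, 0, 0], [0, -4, 0, 0], [0, -4, 0, 0], [0, -4, 0, 0], [0, -4, 0, 0], [0, 0, 0, 0]],
  ],
)

```text
clock: 26.05
tool_pos: [0.4892, 0.079, 0.2095]
orientation: [-137.2, 89.9, 42.5]
force: [0.3, 0.6, -0.3]
opening: 0.0301
```

```bash
python3 keep.py top9; python3 - <<'E'
from h import *
exec(open("meas.py").read().split("for k,y")[0].replace('p,d=snapshot("top")','p=cv2.imread("pics/top9.png")[:,:,::-1].copy();d=0').replace('top3','tmp'))
e=proj("top",[.5664,-.0469,.068]); c,r=hole(*e,6); print("B hole",e,c,r,ray("top",*c,.068))
z=cv2.resize(p[210:300,330:480],None,fx=5,fy=5,interpolation=cv2.INTER_CUBIC); cv2.imwrite("pics/c9.png",z[:,:,::-1])
E
```

```text
flange px [444.  236.7] xy [ 0.6167 -0.2591] rect 617.3 -259.0 49.6 9.3 dir -132.1 z 0.057 82
hole px 451.5 227.5 3.8 [ 0.6455 -0.2854  0.01  ]
26.1 [0.48884173 0.07727686 0.20941258]
B hole [355.91946466 255.38677904] [356.17789888 255.99230576] 4.950470924377441 [ 0.56499159 -0.04750389  0.068     ]
```

View pics/c9.png

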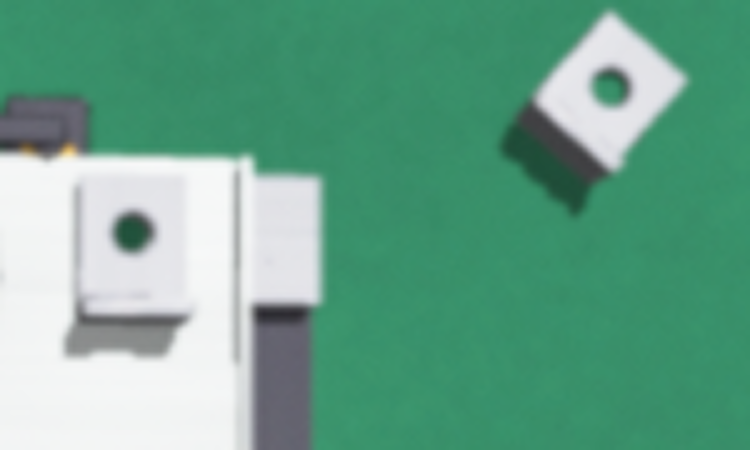

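c9 shows the hole of keeper B over tray hole 0, concentric with green seen through it at (132,232). Keeper A lies flat with its hole at (610,87), turned to -42°.

move_arm(
  commands=[
    [[0, 4.2, -1.6, 0], [0, 4.2, -1.6, 0], [0, 4.2, -1.6, 0], [0, 4.2, -1.6, 0], [0, 4.2, -1.6, 0], [0, 4.2, -1.6, 0], [0, 4.2, -1.6, 0], [0, 4.2, -1.6, 0]],
  ],
  jaw=4,
)

```text
clock: 26.9
tool_pos: [0.6135, -0.2652, 0.2093]
orientation: [-9.6, 90.0, 169.8]
force: [1.3, 1.6, -0.1]
opening: 0.0395
```

move_arm(
  commands=[
    [[0, 0, 0, 0.14], [0, 0, 0, 0.14], [0, 0, 0, 0.14], [0, 0, 0, 0.14], [0, 0, 0, 0.14], [0, 0, 0, 0.03], [0, 0, 0, 0], [0, 0, 0, 0]],
  ],
)

```text
clock: 27.7
tool_pos: [0.6133, -0.2633, 0.2095]
orientation: [26.2, 90.0, 163.9]
force: [0.4, -0.4, -0.3]
opening: 0.0401
```

```bash
python3 - <<'E'
from h import *
o=get_obs(); print(o["tool_pos"],o["opening"],o["force"]); go(o,[.6175,-.2598,.02],137.6)
E
```

```text
[ 0.61328615 -0.26331452  0.20948321] 0.040131990488134296 [ 0.4091299  -0.39533643 -0.30086782]
shift cm [18.95 -0.54 -0.08] spin 0.002 jaw now 137.7
```

move_arm(
  commands=[
    [[3.5, -0.5, -0.1, 0], [4, 0, 0, 0], [4, 0, 0, 0], [3, 0, 0, 0], [2, 0, 0, 0], [1.5, 0, 0, 0], [0.8, 0, 0, 0], [0, 0, 0, 0]],
  ],
)

```text
clock: 28.5
tool_pos: [0.6172, -0.2602, 0.0208]
orientation: [35.4, 89.9, 173.0]
force: [-0.3, 0.5, 0.2]
opening: 0.04
```

move_arm(
  commands=[
    [[0, 0, 0, 0], [0, 0, 0, 0], [0, 0, 0, 0], [0, 0, 0, 0], [0, 0, 0, 0], [0, 0, 0, 0]],
  ],
  jaw=0.2,
)

```text
clock: 29.1
tool_pos: [0.6181, -0.2605, 0.0222]
orientation: [-157.2, 89.9, -19.6]
force: [-0.1, 0.5, 3.2]
opening: 0.0079
```

```bash
python3 - <<'E'
from h import *
o=get_obs(); print(o["tool_pos"],o["opening"],o["force"]); go(o,[.6175,-.2598,.02],137.6)
E
```

```text
[ 0.61813383 -0.26049193  0.02223866] 0.007918381069907159 [-0.13954618  0.45299447  3.21886028]
shift cm [ 0.22 -0.01  0.09] spin -0.001 jaw now 137.6
```

move_arm(
  commands=[
    [[-2, 0, 0, 0], [-4, 0, 0, 0], [-4, 0, 0, 0], [-4, 0, 0, 0], [-2, 0, 0, -0.13], [0, 0, 0, -0.14], [0, 0, 0, -0.14], [0, 0, 0, -0.14]],
  ],
)

```text
clock: 29.9
tool_pos: [0.6168, -0.2599, 0.181]
orientation: [-24.4, 89.9, 145.0]
force: [-0.5, -0.7, -3.0]
opening: 0.0081
```

move_arm(
  commands=[
    [[0, 0, 0, -0.14], [0, 0, 0, -0.04], [0, -4.2, 1, 0], [0, -4.2, 1, 0], [0, -4.2, 1, 0], [0, -4.2, 1, 0], [0, -4.2, 1, 0], [0, -4.2, 1, 0]],
  ],
)

```text
clock: 30.7
tool_pos: [0.5589, -0.0062, 0.181]
orientation: [-5.1, 89.9, 174.2]
force: [1.4, 0.2, -2.7]
opening: 0.0075
```

move_arm(
  commands=[
    [[0, -4.2, 1, 0], [0, -4.2, 1, 0], [0, -3.6, 0.8, 0], [0, 0, 0, 0], [0, 0, 0, 0], [0, 0, 0, 0]],
  ],
)

```text
clock: 31.3
tool_pos: [0.5332, 0.112, 0.1812]
orientation: [24.6, 89.9, -156.1]
force: [1.1, 0.7, -2.8]
opening: 0.0076
```

```bash
python3 - <<'E'
from h import *
o=get_obs(); print(o["tool_pos"],o["opening"],o["force"]); go(o,[.530,.1133,.0802],179.4)
E
```

```text
[0.53321856 0.11202118 0.18117133] 0.007599418338773397 [ 1.14401979  0.73739989 -2.79740163]
shift cm [10.1  -0.13  0.31] spin -0.001 jaw now 179.4
```

move_arm(
  commands=[
    [[3, -0.1, 0.3, 0], [3, 0, 0, 0], [1.6, 0, 0, 0], [0.6, 0, 0, 0], [0, 0, 0, 0], [0, 0, 0, 0]],
  ],
)

```text
clock: 31.9
tool_pos: [0.5314, 0.1134, 0.1004]
orientation: [-163.5, 89.9, 15.8]
force: [0.4, -0.6, -2.6]
opening: 0.0078
```

```bash
python3 - <<'E'
from h import *
o=get_obs(); print(o["tool_pos"],o["opening"],o["force"]); go(o,[.530,.1133,.0802],179.4)
E
```

```text
[0.53136594 0.11338532 0.10039838] 0.007773357087699422 [ 0.39218824 -0.57934529 -2.61442107]
shift cm [2.02 0.01 0.14] spin -0.001 jaw now 179.3
```

move_arm(
  commands=[
    [[0.7, 0, 0, 0], [0.6, 0, 0, 0], [0.4, 0, 0, 0], [0.3, 0, 0, 0], [0, 0, 0, 0], [0, 0, 0, 0]],
  ],
)

```text
clock: 32.5
tool_pos: [0.5305, 0.1137, 0.0802]
orientation: [120.8, 90.0, -59.8]
force: [-2.8, -0.5, 5.0]
opening: 0.0078
```

move_arm(
  commands=[
    [[0, 0, 0, 0], [0, 0, 0, 0], [0, 0, 0, 0], [-3, 0, 0, 0], [-4, 0, 0, 0], [-4, 0, 0, 0], [-2, 0, 0, 0], [0, 0, 0, 0]],
  ],
  jaw=3,
)

```text
clock: 33.3
tool_pos: [0.5325, 0.1144, 0.2133]
orientation: [-154.9, 89.6, 24.5]
force: [0.1, 1.0, -0.6]
opening: 0.0299
```

```bash
python3 - <<'E'
from h import *
o=get_obs(); print(o["tool_pos"],o["opening"],o["force"])
W=cloud("top",np.load("pics/top0.npy"))
for u,v in((187,255),(183,283.5),(179,313)):
    q=W[int(v)-12:int(v)+13,int(u)-12:int(u)+13].reshape(-1,3); q=q[(q[:,2]>.1)&(q[:,2]<.125)]
    (cx,cy),r=cv2.minEnclosingCircle((q[:,:2]*1000).astype(np.float32)); print(len(q),q.mean(0).round(4),cx,cy,r)
E
```

```text
[0.5324874  0.11441982 0.21328635] 0.029927466245118942 [ 0.13269735  0.9931092  -0.62855805]
82 [0.5594 0.3416 0.1099] 559.5145263671875 342.1909484863281 10.991433143615723
81 [0.4948 0.3478 0.1103] 495.15606689453125 348.4146728515625 10.800559997558594
85 [0.4306 0.354  0.1095] 430.7072448730469 354.7944641113281 11.608155250549316
```

move_arm(
  commands=[
    [[0, -4.5, -0.5, 0], [0, -4.5, -0.5, 0], [0, -4.5, -0.5, 0], [0, -4.5, -0.5, 0], [0, -4.5, -0.6, 0], [0, 0, 0, -0.14], [0, 0, 0, -0.14], [0, 0, 0, -0.14]],
  ],
  jaw=4.5,
)

```text
clock: 34.1
tool_pos: [0.5586, 0.3387, 0.2079]
orientation: [18.8, 89.9, -137.4]
force: [0.2, 0.1, -0.3]
opening: 0.0452
```

move_arm(
  commands=[
    [[0, 0, 0, -0.14], [0, 0, 0, -0.14], [0, 0, 0, -0.14], [0, 0, 0, -0.14], [0, 0, 0, -0.14], [0, 0, 0, -0.14], [0, 0, 0, -0.14], [0, 0, 0, -0.14]],
  ],
)

```text
clock: 34.9
tool_pos: [0.5588, 0.3382, 0.2083]
orientation: [-49.0, 89.9, -141.0]
force: [0.2, -0.2, -0.6]
opening: 0.045
```

move_arm(
  commands=[
    [[0, 0, 0, -0.03], [0, 0, 0, 0], [0, 0, 0, 0]],
  ],
)

```text
clock: 35.2
tool_pos: [0.5589, 0.3382, 0.2088]
orientation: [-46.8, 89.9, -137.5]
force: [-0.8, -0.7, -0.0]
opening: 0.0447
```

```bash
python3 keep.py top10; python3 - <<'E'
from h import *
o=get_obs(); print(o["tool_pos"],o["joint_pos"].round(1)); go(o,[.5594,.3418,.08],-90.6)
p=cv2.imread("pics/top10.png")[:,:,::-1].copy(); s,_=snapshot("scene")
def rz(q,w,h): return cv2.resize(q,(w,h),interpolation=cv2.INTER_CUBIC)
z=np.zeros((600,800,3),np.uint8); z[:280]=rz(p[210:280,240:440],800,280); z[280:]=rz(s[160:310,215:545][:, :],800,320)
cv2.imwrite("pics/c10.png",z[:,:,::-1])
E
```

```text
35.25 [0.5589355  0.3382687  0.20896391]
[0.5589355  0.3382687  0.20896391] [ 48.3  19.2  -3.7  -0.  -67.2  41. ]
shift cm [12.9   0.05 -0.36] spin -0.002 jaw now -90.7
```

View pics/c10.png

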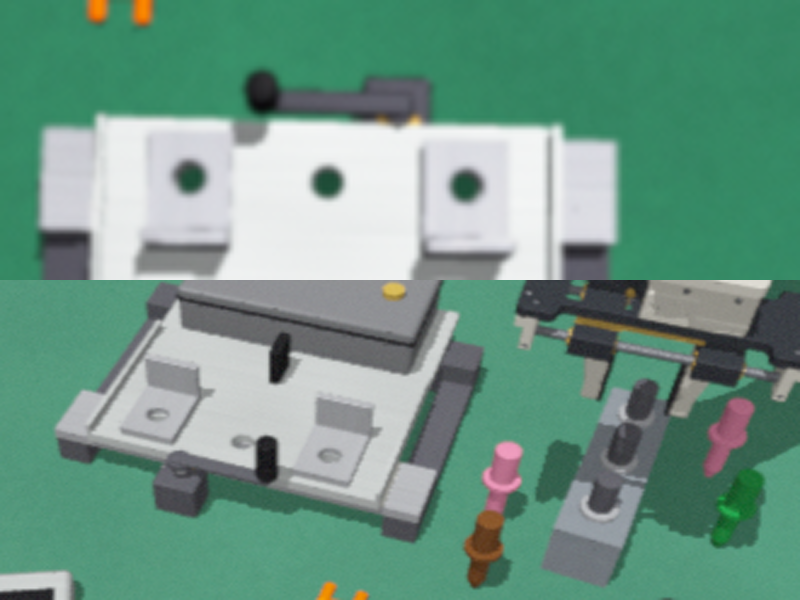

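```bash
python3 - <<'E'
from h import *
for P in([.559,.3382,.209],[.5594,.3418,.111],[.4949,.348,.111],[.4306,.3542,.111]):
    u=proj("scene",P); print(u.round(1),((u-[215,160])*[800/330,320/150]+[0,280]).round())
E
```

```text
[476.4 215.9] [634. 399.]
[466.9 251.8] [611. 476.]
[474.8 229.2] [630. 428.]
[482.1 208.3] [647. 383.]
```

c10 shows both keepers flat over the end tray holes, at (190,177) and (466,185), green visible through them. The lever is locked, and the fingers are above the stand pin nearest the scene camera (its top at (604,476)).

move_arm(
  commands=[
    [[3, 0.05, -0.35, 0], [4, 0, 0, 0], [3, 0, 0, 0], [2, 0, 0, 0], [0.9, 0, 0, 0], [0, 0, 0, 0], [0, 0, 0, 0]],
  ],
)

```text
clock: 36.0
tool_pos: [0.5602, 0.3423, 0.0816]
orientation: [122.1, 89.9, 31.4]
force: [0.5, -0.8, 0.9]
opening: 0.0456
```

move_arm(
  commands=[
    [[0, 0, 0, 0], [0, 0, 0, 0], [0, 0, 0, 0], [0, 0, 0, 0], [0, 0, 0, 0], [0, 0, 0, 0]],
  ],
  jaw=1,
)

```text
clock: 36.6
tool_pos: [0.5598, 0.3419, 0.0812]
orientation: [117.9, 90.0, 27.2]
force: [-0.9, -0.0, 5.4]
opening: 0.0214
```

```bash
python3 - <<'E'
from h import *
o=get_obs(); print(o["tool_pos"],o["opening"],o["force"],o["moment"])
E
```

```text
[0.55981534 0.34193453 0.08118183] 0.02140329900780195 [-0.93060333 -0.04288593  5.35723133] [-0.33989674  0.49560912 -0.04655873]
```

move_arm(
  commands=[
    [[-2, 0, 0, 0], [-3, 0, 0, 0], [-4, 0, 0, 0], [-4, 0, 0, 0], [-1.5, 0, 0, 0], [0, 0, 0, 0]],
  ],
)

```text
clock: 37.2
tool_pos: [0.5605, 0.3427, 0.2283]
orientation: [135.7, 89.7, 45.1]
force: [-0.2, 0.8, -1.8]
opening: 0.0212
```

move_arm(
  commands=[
    [[0, 0.1, 3.8, 0], [0, 0.1, 3.8, 0], [0, 0.1, 3.8, 0], [0, 0.1, 3.8, 0], [0, 0.1, 3.8, 0], [0, 0.1, 3.8, 0], [0, 0, 0, 0], [0, 0, 0, 0]],
  ],
)

```text
clock: 38.0
tool_pos: [0.5622, 0.1127, 0.2241]
orientation: [-75.1, 89.9, -165.9]
force: [0.2, 1.0, -1.9]
opening: 0.0213
```

```bash
python3 - <<'E'
from h import *
exec(open("meas.py").read().split("for k,y")[0].replace('p,d=snapshot("top")','p=cv2.imread("pics/top10.png")[:,:,::-1].copy();d=0').replace('top3','tmp'))
for u in((287.3,254),(356.2,256)):
    c,r=hole(*u,6); print(c,r,ray("top",*c,.068).round(4))
o=get_obs(); print(o["tool_pos"],o["opening"],o["force"]); go(o,[.567,.1127,.083],-90.6)
E
```

```text
[286.88824511 253.72599316] 4.994812965393066 [0.568  0.1138 0.068 ]
[356.21370316 256.03181076] 5.002723217010498 [ 0.5649 -0.0476  0.068 ]
[0.56222269 0.11268935 0.22405382] 0.021292880489483957 [ 0.18102983  1.03536775 -1.87970589]
shift cm [14.1   0.51 -0.02] spin -0.003 jaw now -90.8
```

move_arm(
  commands=[
    [[3, 0.6, -0.1, 0], [3, 0, 0, 0], [1.4, 0, 0, 0], [0, 0, 0, 0], [0, 0, 0, 0], [0, 0, 0, 0]],
  ],
)

```text
clock: 38.6
tool_pos: [0.5695, 0.1155, 0.1524]
orientation: [111.3, 89.9, 20.7]
force: [0.2, 0.6, -1.3]
opening: 0.0216
```

```bash
python3 - <<'E'
from h import *
o=get_obs(); print(o["tool_pos"],o["opening"],o["force"]); go(o,[.568,.1135,.083],-90.6)
for n in("scene","top"):
    p,d=snapshot(n); cv2.imwrite(f"pics/x_{n}.png",p[:,:,::-1])
a=cv2.resize(cv2.imread("pics/x_scene.png")[180:260,280:400],(800,533),interpolation=cv2.INTER_CUBIC); cv2.imwrite("pics/c11.png",a)
E
```

```text
[0.56953861 0.11549393 0.15242543] 0.021639448406840577 [ 0.22262673  0.64364741 -1.32576358]
shift cm [ 6.94 -0.16  0.2 ] spin -0.001 jaw now -90.6
```

View pics/c11.png

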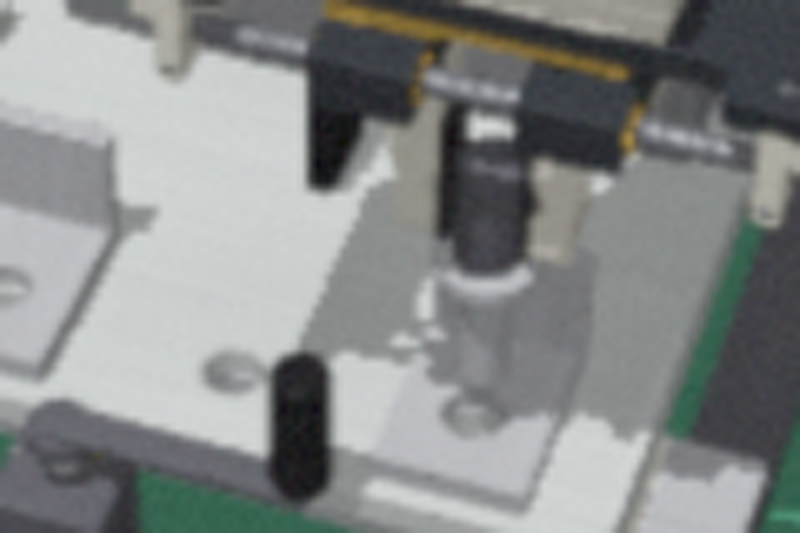

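c11 shows the pin upright in the fingers, with its tip just above the keeper hole at (470,410). I correct by 2 mm and lower it slowly.

move_arm(
  commands=[
    [[0, -0.15, 0.2, 0], [0, 0, 0, 0], [0.8, 0, 0, 0], [0.8, 0, 0, 0], [0.8, 0, 0, 0], [0, 0, 0, 0], [0, 0, 0, 0]],
  ],
)

```text
clock: 39.4
tool_pos: [0.5673, 0.1126, 0.1271]
orientation: [-52.0, 89.9, -142.7]
force: [0.3, -0.4, -0.8]
opening: 0.0217
```

move_arm(
  commands=[
    [[0.8, 0, 0, 0], [0.8, 0, 0, 0], [0, 0, 0, 0], [0, 0, 0, 0]],
  ],
)

```text
clock: 39.8
tool_pos: [0.5672, 0.1126, 0.1112]
orientation: [-54.9, 90.0, -145.6]
force: [0.0, -0.0, -2.4]
opening: 0.0213
```

move_arm(
  commands=[
    [[0.7, 0, 0, 0], [0.7, 0, 0, 0], [0.6, 0, 0, 0], [0.4, 0, 0, 0], [0.2, 0, 0, 0], [0.1, 0, 0, 0], [0, 0, 0, 0], [0, 0, 0, 0]],
  ],
)

```text
clock: 40.6
tool_pos: [0.5676, 0.1128, 0.0848]
orientation: [114.6, 90.0, 23.9]
force: [-0.4, -0.2, -1.0]
opening: 0.0211
```

```bash
python3 - <<'E'
from h import *
o=get_obs(); print(o["tool_pos"],o["opening"],o["force"],o["moment"])
E
```

```text
[0.56756114 0.11279603 0.08479289] 0.021115174417439972 [-0.38840313 -0.16223483 -1.02465246] [-0.03536074 -0.03145191  0.02610469]
```

move_arm(
  commands=[
    [[0.1, 0, 0, 0], [0.1, 0, 0, 0], [0.1, 0, 0, 0], [0, 0, 0, 0], [0, 0, 0, 0]],
  ],
)

```text
clock: 41.1
tool_pos: [0.5678, 0.1128, 0.0841]
orientation: [99.5, 89.9, 8.8]
force: [-8.1, -0.8, 18.3]
opening: 0.0214
```

move_arm(
  commands=[
    [[0, 0, 0, 0], [0, 0, 0, 0], [0, 0, 0, 0], [-3, 0, 0, 0], [-4, 0, 0, 0], [-4, 0, 0, 0], [-2, 0, 0, 0], [0, 0, 0, 0]],
  ],
  jaw=4.5,
)

```text
clock: 41.9
tool_pos: [0.5692, 0.1134, 0.2152]
orientation: [112.9, 89.6, 22.3]
force: [-0.8, -0.3, 0.3]
opening: 0.045
```

```bash
python3 - <<'E'
from h import *
o=get_obs(); print(o["tool_pos"],o["opening"],o["force"]); go(o,[.4949,.348,.2],-90.6)
E
```

```text
[0.56920844 0.11338856 0.21519006] 0.04501604449317991 [-0.81850357 -0.25860479  0.29409814]
shift cm [  1.53  -7.71 -23.37] spin -0.001 jaw now -90.7
```

Seated with 18 N at the expected height. Next is the second pin.

move_arm(
  commands=[
    [[0, -1.3, -3.9, 0], [0, -1.3, -3.9, 0], [0, -1.3, -3.9, 0], [0, -1.3, -3.9, 0], [0, -1.3, -3.9, 0], [0, -1.2, -3.9, 0], [0, 0, 0, 0], [0, 0, 0, 0]],
  ],
)

```text
clock: 42.7
tool_pos: [0.4924, 0.3482, 0.2102]
orientation: [-41.8, 89.9, -132.4]
force: [0.4, -1.3, -1.1]
opening: 0.045
```

```bash
python3 - <<'E'
from h import *
o=get_obs(); print(o["tool_pos"],o["opening"],o["force"]); go(o,[.4949,.348,.0805],-90.6)
p,d=snapshot("top"); cv2.imwrite("pics/x_top.png",p[:,:,::-1]); s,_=snapshot("scene")
def rz(q,w,h): return cv2.resize(q,(w,h),interpolation=cv2.INTER_CUBIC)
z=np.zeros((600,800,3),np.uint8); z[:280]=rz(p[210:280,240:440],800,280); z[280:]=rz(s[160:310,215:545],800,320)
cv2.imwrite("pics/c12.png",z[:,:,::-1])
E
```

```text
[0.49235137 0.34821715 0.21015623] 0.045008133597620154 [ 0.4329679 -1.2711793 -1.0655667]
shift cm [12.97  0.27 -0.  ] spin 0.0 jaw now -90.6
```

View pics/c12.png

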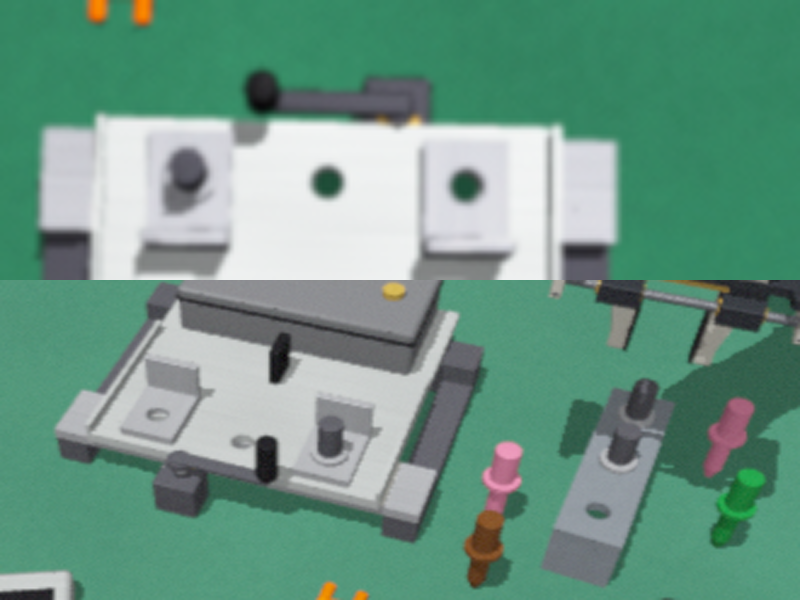

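c12 shows pin 1 seated with its flange on keeper A at (328,450), the keepers unmoved and two pins left in the stand. I take the middle one at (625,445).

move_arm(
  commands=[
    [[3, 0.27, 0, 0], [4, 0, 0, 0], [3, 0, 0, 0], [2, 0, 0, 0], [0.9, 0, 0, 0], [0, 0, 0, 0], [0, 0, 0, 0]],
  ],
)

```text
clock: 43.5
tool_pos: [0.4966, 0.3476, 0.0835]
orientation: [128.8, 89.9, 38.1]
force: [0.1, -0.4, 1.7]
opening: 0.0451
```

move_arm(
  commands=[
    [[0, 0, 0, 0], [0, 0, 0, 0], [0, 0, 0, 0], [0, 0, 0, 0], [0, 0, 0, 0], [0, 0, 0, 0]],
  ],
  jaw=1,
)

```text
clock: 44.1
tool_pos: [0.496, 0.3478, 0.0831]
orientation: [130.0, 90.0, 39.4]
force: [-2.1, 0.2, 5.9]
opening: 0.0217
```

move_arm(
  commands=[
    [[-2, 0, 0, 0], [-3, 0, 0, 0], [-4, 0, 0, 0], [-4, 0, 0, 0], [-1.5, 0, 0, 0], [0, 0, 0, 0]],
  ],
)

```text
clock: 44.7
tool_pos: [0.4966, 0.3485, 0.2302]
orientation: [141.0, 89.7, 50.3]
force: [-0.7, 0.0, -2.4]
opening: 0.0214
```

```bash
python3 - <<'E'
from h import *
o=get_obs(); print(o["tool_pos"],o["opening"],o["force"]); go(o,[.5653,-.0475,.22],-90.6)
E
```

```text
[0.49662955 0.34849836 0.23018239] 0.021439991867332094 [-0.68335908  0.04767992 -2.42925734]
shift cm [ 0.9   7.33 39.52] spin -0.001 jaw now -90.7
```

move_arm(
  commands=[
    [[0, 0.8, 4.4, 0], [0, 0.8, 4.4, 0], [0, 0.8, 4.4, 0], [0, 0.8, 4.4, 0], [0, 0.8, 4.4, 0], [0, 0.8, 4.4, 0], [0, 0.8, 4.4, 0], [0, 0.8, 4.4, 0]],
  ],
)

```text
clock: 45.5
tool_pos: [0.5548, -0.0069, 0.2257]
orientation: [-85.3, 89.9, -175.9]
force: [1.8, 0.7, -1.7]
opening: 0.021
```

move_arm(
  commands=[
    [[0, 0.8, 4.3, 0], [0, 0, 0, 0], [3, 0, 0, 0], [2.5, 0, 0, 0], [1, 0, 0, 0], [0, 0, 0, 0], [0, 0, 0, 0], [0, 0, 0, 0]],
  ],
)

```text
clock: 46.3
tool_pos: [0.564, -0.0479, 0.1637]
orientation: [96.2, 89.9, 5.6]
force: [0.3, -0.1, -2.2]
opening: 0.0214
```

```bash
python3 - <<'E'
from h import *
o=get_obs(); print(o["tool_pos"],o["opening"],o["force"]); go(o,[.566,-.0475,.0861],-90.6)
E
```

```text
[ 0.56399714 -0.04785822  0.1637129 ] 0.02136861993293587 [ 0.30949819 -0.13186335 -2.20228434]
shift cm [ 7.76  0.19 -0.04] spin -0.001 jaw now -90.6
```

Next I lower it in stages.

move_arm(
  commands=[
    [[1, 0.2, 0, 0], [1, 0, 0, 0], [0.8, 0, 0, 0], [0.8, 0, 0, 0], [0.6, 0, 0, 0], [0, 0, 0, 0], [0, 0, 0, 0]],
  ],
)

```text
clock: 47.0
tool_pos: [0.5653, -0.0483, 0.1205]
orientation: [-46.0, 90.0, -136.7]
force: [-0.3, 0.6, -1.7]
opening: 0.0215
```

```bash
python3 - <<'E'
from h import *
o=get_obs(); print(o["tool_pos"],o["opening"],o["force"]); go(o,[.566,-.0475,.0861],-90.6)
E
```

```text
[ 0.56528098 -0.04827529  0.12051236] 0.02153019695913275 [-0.27301787  0.55057051 -1.7397772 ]
shift cm [ 3.44  0.07 -0.08] spin -0.001 jaw now -90.7
```

move_arm(
  commands=[
    [[0.3, 0.05, -0.08, 0], [0.7, 0, 0, 0], [0.7, 0, 0, 0], [0.7, 0, 0, 0], [0.5, 0, 0, 0], [0.3, 0, 0, 0], [0, 0, 0, 0], [0, 0, 0, 0]],
  ],
)

```text
clock: 47.8
tool_pos: [0.5659, -0.0474, 0.0886]
orientation: [48.9, 90.0, -41.8]
force: [0.7, 0.4, -2.0]
opening: 0.0214
```

move_arm(
  commands=[
    [[0.1, 0, 0, 0], [0.1, 0, 0, 0], [0.1, 0, 0, 0], [0.1, 0, 0, 0], [0, 0, 0, 0], [0, 0, 0, 0]],
  ],
)

```text
clock: 48.4
tool_pos: [0.566, -0.0474, 0.0861]
orientation: [82.5, 89.9, -8.1]
force: [-4.8, 1.8, 11.5]
opening: 0.0212
```

Seated (11 N at TCP z = 0.0861, as expected). I release, lift and move aside.

move_arm(
  commands=[
    [[0, 0, 0, 0], [0, 0, 0, 0], [0, 0, 0, 0], [-3, 0, 0, 0], [-4, 0, 0, 0], [-4, 0, 0, 0], [-3, 0, 0, 0], [0, 0, 0, 0]],
  ],
  jaw=4.5,
)

```text
clock: 49.2
tool_pos: [0.5683, -0.0474, 0.2295]
orientation: [95.3, 89.5, 4.6]
force: [0.4, -0.2, 0.2]
opening: 0.045
```

move_arm(
  commands=[
    [[0, 0, -4.5, 0], [0, 0, -4.5, 0], [0, 0, -4.5, 0], [0, 0, -4.5, 0], [0, 0, -4.5, 0], [0, 0, -4.5, 0], [0, 0, -4.5, 0], [0, 0, -4.5, 0]],
  ],
)

```text
clock: 50.0
tool_pos: [0.5695, 0.3143, 0.2237]
orientation: [-50.0, 90.0, -140.7]
force: [1.3, 0.2, -0.4]
opening: 0.0448
```

```bash
python3 - <<'E'
from h import *
o=get_obs(); print(o["clock"],o["tool_pos"],o["opening"],o["force"])
p,d=snapshot("top"); cv2.imwrite("pics/x_top.png",p[:,:,::-1]); s,ds=snapshot("scene")
W=cloud("top",d); S=cloud("scene",ds)
for nm,b in(("A",[.568,.113]),("B",[.566,-.047])):
    for V in(W,S):
        q=V.reshape(-1,3); q=q[(np.hypot(q[:,0]-b[0],q[:,1]-b[1])<.009)&(q[:,2]>.06)&(q[:,2]<.16)]; print(nm,len(q),"top z",np.percentile(q[:,2],[50,90]).round(4))
        
    q=W.reshape(-1,3);q=q[(np.hypot(q[:,0]-b[0],q[:,1]-b[1])<.02)&(q[:,2]>.1)&(q[:,2]<.125)];print(q.mean(0).round(4))
q=W.reshape(-1,3);q=q[(abs(q[:,0]-.613)<.03)&(abs(q[:,1]-.0715)<.03)&(q[:,2]>.108)&(q[:,2]<.13)];print("post",q.mean(0))
def rz(q,w,h): return cv2.resize(q,(w,h),interpolation=cv2.INTER_CUBIC)
z=np.zeros((600,800,3),np.uint8); z[:280]=rz(p[210:280,240:440],800,280); z[280:]=rz(s[160:310,215:545],800,320)
cv2.imwrite("pics/c13.png",z[:,:,::-1])
E
```

```text
50.0 [0.5695073  0.31429706 0.22374174] 0.044793822155181094 [ 1.26688486  0.18004588 -0.42300284]
A 50 top z [0.1145 0.1174]
A 42 top z [0.1136 0.1152]
[0.5671 0.1139 0.1136]
B 49 top z [0.1142 0.117 ]
B 41 top z [0.1134 0.1149]
[ 0.5647 -0.0452  0.1131]
post [0.61174384 0.07292638 0.11962628]
```

View pics/c13.png

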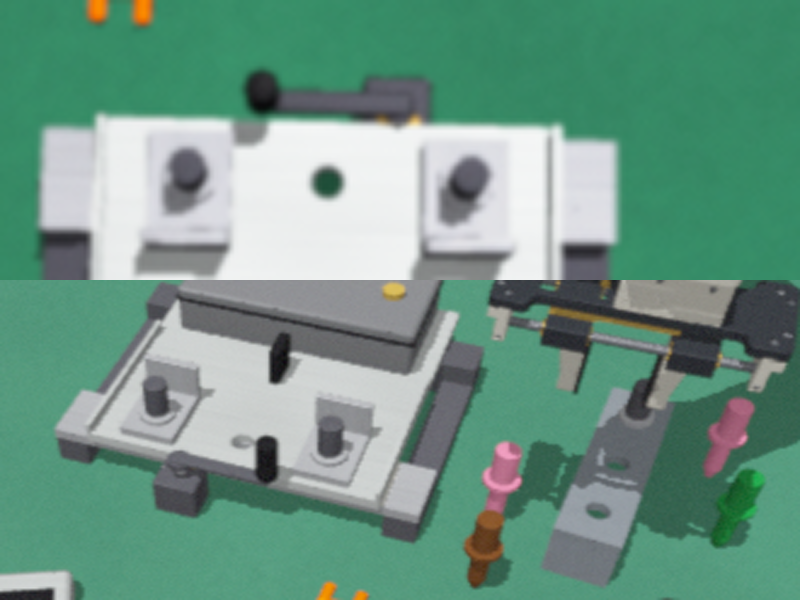

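c13 shows both pins seated upright on the keepers, tops at z = 0.114 as they should be. The lever is locked at its starting place, the spare pin is in the stand, and the bystanders in view are unmoved.

move_arm(
  commands=[
    [[0, 0, 0, 0], [0, 0, 0, 0], [0, 0, 0, 0]],
  ],
)

```text
clock: 50.4
tool_pos: [0.57, 0.3114, 0.2246]
orientation: [-47.9, 90.0, -138.7]
force: [-0.1, 0.1, -0.4]
opening: 0.0452
```

```bash
python3 -c "
from plant import *
print(close_job(), get_obs()['clock'])"
```

```text
the job is handed in; nothing more can be done
the job is handed in; nothing more can be done
```

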